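Hook the retaining spring across the bin shelf

ROBOT

A 6-joint arm with a two-finger parallel gripper is mounted at the origin on the work surface. World frame = base frame: x ahead of the robot, y to its left, z up, the work surface at z = 0. Lengths are in m, angles in rad, forces in N, time in s.
With the tool pointing down it reaches from about 0.275 to 0.875 m from the base axis. Payload 12.5 kg.
Tool frame: the origin (TCP) lies midway between the tips of the shut fingers; the grasp point (between the pads) lies 19 mm behind it; y points along the fingers, x is the direction in which the jaws open and shut, and the axes are right-handed (so a half turn about y gives the same grasp; the last joint's range is limited). The gripper opens to 85 mm and grips with 20 to 120 N. Pads are 22 mm wide; open, the fingers measure 114 mm over their backs; the gripper's body (76 mm by 85 mm) begins 54 mm behind the grasp point. The pads swing forward as they close: fully open they stand 13 mm farther back than shut.
Start: joints at [-1.314, 0.351, 1.652, -0, 1.139, -0.085], TCP at [0.184, -0.518, 0.231] pointing down, gripper open.
Joint ranges: [-2.75, 2.75], [-0.79, 2.1], [0.01, 2.65], [-1.57, 4.71], [0.07, 3.14], [-2.87, 2.87]. Speed limits (rad/s): [2.22, 2.22, 2.79, 3.14, 3.14, 3.14].

INTERFACE

Orientations are given as a unit quaternion [x, y, z, w].
In Python, from cell import robot gives the robot as it stands.
- The arm moves only by the shell command python3 -m jog 'ROWS' [FORCE]. ROWS is JSON, a list that holds one entry, the list of rows, each a list of 7 numbers: the turn, a rotation vector about the tool's x, y, z in rad, then the shift along the tool's x, y, z in mm, then the opening, from 0 (shut) to 1 (fully open). In form: [[[wx, wy, wz, tx, ty, tz, claw], ...]]. A call has 1 to 10 rows; each row is the pose to reach, as a shift and turn from the pose commanded when the call began, along the tool's axes at that moment; what a row does not reach only later rows make up. A row lasts 1/12 s, in which the tool goes at most 41.7 mm and 7.16 degrees, less where a joint would pass 70% of its speed; a pose out of reach is approached as far as the arm can. A call with a gripper value outside its range is refused whole. The fingers move at their own pace and stop on an object; FORCE is the grip in N (left out, the last holds). Time passes only in rows, so rows that repeat a pose let the fingers close. It gives the time, the measured TCP pose, the force and the opening at its end, in the units of the state.
- robot.read_state(): the state, without advancing time (a new reading comes with each control period).
- robot.capture(name): name is "side" or "top"; returns the picture (420x560x3 uint8, blue, green, red); there is no depth.
- robot.calibration(name): a dict with "fx", "fy", "cx", "cy" (pixels), "position" and "attitude" of the camera in the world. Camera axes: x right, y down, z forward; pixel columns grow to the right and rows downward; lengths in m; the calibration is good to about 2 mm. A picture is of the moment at which its call begins. calibration takes no time and is no camera call.
- robot.hand_in(): hands the job in, once; it reports no verdict.
The state is a dict: "t": time; "q": joint angles; "dq": joint speeds; "effort": joint torques, N m; "eef_pos": TCP position; "tool_rot": TCP orientation; "wrist_force": force on the tool from outside, world axes, zero at the start; "wrist_torque": the same for the moment, N m; "opening": finger opening in m.
Only numpy, scipy, OpenCV 4.12 (cv2) and the standard library are available. Lean on these libraries where they do the work, as an engineer would, in place of code of your own. Each camera call takes 0.05 s, during which the arm holds its last target.

TASK

Slide the orange-handled spring puller along its track to the open bay and lift it off there. With the puller in the eye of the brass hook, stretch the retaining spring of the plastic shelf past the red post, swing the hook in behind the post from the front and let the spring draw it home, so that the spring stays hooked on the post. Then stand the puller tip down in the wooden caddy and let go; do not touch the spring with the fingers, and leave the mould, tin and tea bowl on the shelf where they are.

Things in the scene. Friction and masses are not known exactly. Their poses are not given: they have to be found in the camera images.
- puller: Spring puller, upright tool 136 mm long, 140 g. Origin at the very end of its tip, z towards the handle. Steel tip diameter 10, round end (z 0 to 34 mm); square collar 26 x 26 (z 34 to 40); shank diameter 10 (z 40 to 80); orange handle 24 x 24 (z 80 to 136, grip at about 107). x, y are square to the handle's flats. Starts upright in the track, x along the track.
- track: Aluminium T-track fixed on the table, 200 mm along its x, 44 wide, 54.5 high; origin on the table under its middle, z up. The puller's tip hangs in a 16 mm slot, its collar rides on ledges 40 mm above the table (inner width 31) under lips (underside 48.5, 16 mm apart), so it only slides along x. Lips from x -50 to +100 mm; none from -50 to -100: the open bay, where it lifts out.
- track_bay (a point): Middle of the track's open bay (track x -76 mm), at ledge height, 40 mm above the table: slide the puller until its axis is here, then lift. Its tip starts 6 mm above the table and is clear of the track once raised by 60 mm.
- shelf: Grey stackable plastic shelf fixed on the table, 340 mm wide. Origin on the table midway between the spring's swivel and the post; x to its back (away from its open front), y to the left seen from its front, z up. Lower deck x -45 to +130 mm, top at z 20. Upper deck x 30 to 125 mm, z 205 to 221, on uprights of diameter 22 at x 45 and 115, y +-155. A clear bin with a lid stands at x 30 to 120, y 8 to 122, up to z 111.
- front_rail (a point): Middle of the underside of the shelf's overhead front rail (shelf x -45 to -20 mm, z 205 to 221, full width, joined to the upper deck by arms at y +-155). It overhangs the spring, so work there with gripper and puller leaning back to shelf -x by 30 to 45 degrees, tip pointing forward (+x) and down.
- post (a point): Red upright anchor post on the lower deck, diameter 12 mm from z 20 to 55, head of diameter 20 above (to z 59). This point is on its axis at the height of the spring, 42 mm above the table (shelf x 0, y -90).
- swivel (a point): Swivel of the spring on the lower deck (shelf x 0, y +90, z 42 mm). The spring, coil diameter 21, is kept level by a guide rod: it can only swing flat about this upright pivot and stretch. 'Out' means away from this pivot along the spring.
- spring_swing (a joint): Swing of the spring about the upright swivel, rad. 0: the spring points along the shelf's -y, straight at the post; positive: its free end is swung to the front (shelf -x). It starts swung to the front, range -0.10 to 0.60, slight friction.
- spring_hook (a joint): Stretch of the spring, m: 0 relaxed, stop at 0.085. 100 N per m, about 5 N when hooked on the post (stretch 0.048) and 6.6 N at 0.066.
- hook_seat (a point): Where the post's axis lies in the flat brass hook when hooked; 132 mm out from the swivel at stretch 0, z 42. The hook's shank runs on the front (-x) side of this point, a cross bar passes beyond it (inner face 6 mm farther out), and a tip 12 mm long comes back on the rear side. The mouth between shank and tip is 20 mm wide and opens towards the swivel.
- hook_tip (a point): Free end of the hook's tip, 126 mm out from the swivel at stretch 0, 13 mm to the rear of the spring's axis; the tip is 6 mm wide. To enter, this end must be beyond the post while the hook swings in from swing 0.15 or more to swing 0: stretch above 0.060, best 0.066 to 0.072. Then let the stretch go down until the cross bar rests on the post.
- hook_eye (a point): Centre of the eye for the puller: a 24 x 24 mm opening in the hook's outer end, 24 mm farther out than hook_seat (156 mm from the swivel at stretch 0). Frame 6 mm thick, z 39 to 45 mm above the table, 19 mm free under it. The puller's tip goes in from above; pulled out, it bears on the outer bar, whose inner face is 12 mm farther out than this point.
- caddy: Square wooden caddy, open at the top, fixed on the table, outside 110 x 110 x 90 mm high, walls 6 mm, floor 6 mm thick; origin on the table under its centre. The puller, set in tip down and let go, leans on its rim.
- mould: Aluminium mooncake mould with a plunger, diameter 66, 89 mm high, loose on the shelf's upper deck; origin at the centre of its underside. Leave alone.
- tin: Pink tin box 78 x 108 x 56 mm, loose on the upper deck; origin under its centre. Leave alone.
- tea_bowl: White ceramic tea bowl, diameter 86, 55 mm high, loose on the upper deck; origin under its centre. Leave alone.
Not all that is in view belongs to the job. What is shaped like the puller but blue or pink is not meant.

How it is judged:
On the way, in this order (a step that is already met when the one before it is completed fails the run):
1. the puller has been lifted out of the track (height (world z) of puller above 0.07 m and contact force between puller and track below 0.1 N), for 0.1 s.
2. the spring is being stretched by the puller (more than 25 mm) (value of joint spring_hook above 0.025 m and contact force between puller and spring_hook above 1 N), for 0.1 s.
3. the hook bears on the post and the puller has left it (horizontal distance between hook_seat and post below 0.007 m and value of joint spring_hook above 0.04 m and distance between puller and hook_eye above 0.06 m), for 0.2 s.
At the end, for the whole second after the job is handed in: The spring's hook sits on the red post by itself (hook_seat within 7 mm of the post's axis in plan, stretch above 40 mm), and the puller stands or leans tip down in the caddy (tip inside its walls and below 40 mm, leaning less than 63 degrees), at rest (horizontal distance between hook_seat and post below 0.007 m and value of joint spring_hook above 0.04 m and x of puller in the frame of caddy between -0.055 and 0.055 m and y of puller in the frame of caddy between -0.055 and 0.055 m and height (world z) of puller below 0.04 m and angle between puller's own z axis and vertical below 1.1 rad and linear speed of puller below 0.03 m/s); the robot touches nothing.
It fails at once if the fingers or arm touch the spring or its hook (contact force between any of the fingers, the arm and spring_swing above 1 N).
It fails at once if the mould, tin or tea bowl is moved by more than 20 mm (distance of any of mould, tin, tea_bowl from where it was at the start of the episode above 0.02 m).
It also fails if it takes over 51 s, if anything falls off the work surface, if the arm or the gripper's body presses on something with over 40 N, if the wrist force passes 120 N, or if a joint passes its speed limit or range.

## Working session

There is one attempt and no reset: what is moved stays moved. The work goes in short steps, Python scripts to look and compute and a shell command to move; the robot and the scene stay as the last step left them, time stands still between calls to the robot, and variables do not carry over. Pictures are saved under pics/ and viewed, and the job is handed in when it is done.

```bash
ls; mkdir -p pics
python3 - <<'E'
from cell import robot
import cv2,json
for n in("side","top"):
    cv2.imwrite(f"pics/{n}0.png",robot.capture(n)); print(n,robot.calibration(n))
print(robot.read_state())
E
```

```text
pics
side {'fx': 449.7107487757856, 'fy': 449.7107487757856, 'cx': 272.1429033513486, 'cy': 212.1681328877641, 'position': array([0.31213292, 0.78360013, 0.89107262]), 'attitude': array([-0.14027247,  0.9083086 , -0.39017951,  0.0553089 ])}
top {'fx': 468.497239124163, 'fy': 468.497239124163, 'cx': 271.57321219072423, 'cy': 215.8367029863229, 'position': array([0.37602489, 0.04177777, 1.07971174]), 'attitude': array([ 0.7111593 , -0.69748201,  0.05097043, -0.07192573])}
{'t': 0.1, 'q': array([-1.31357753e+00,  3.51174972e-01,  1.65232515e+00, -3.87360013e-05,
        1.13911786e+00, -8.46191912e-02]), 'dq': array([ 0.00066063,  0.00074165, -0.0014403 , -0.00072057, -0.00012456,
       -0.00072463]), 'effort': array([ 3.05991880e-04, -5.06833720e+01, -2.91876286e+01, -6.75997899e-05,
        2.69225158e-03,  1.99563749e-05]), 'eef_pos': array([ 0.18430277, -0.51789696,  0.23082959]), 'tool_rot': array([-0.57753791,  0.40795116, -0.40738021,  0.57798545]), 'wrist_force': array([ 0.36486701, -0.64143516, -0.03172465]), 'wrist_torque': array([ 0.00435396, -0.00971236,  0.00580297]), 'opening': 0.08542271046312087}
```

View pics/side0.png

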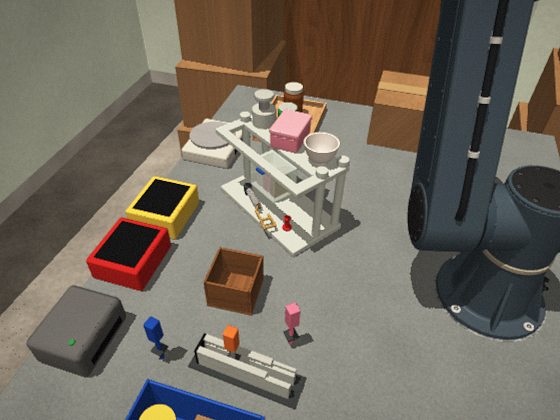

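View pics/top0.png

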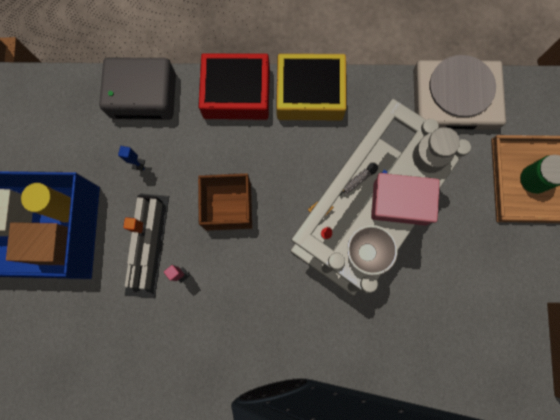

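Both pictures show the same objects. Candidates for the puller are:
- orange, in the track: side (231,340), top (132,225)
- blue: side (154,330), top (128,155)
- pink: side (292,318), top (174,272)

The orange one is meant. Next I'll take close crops to check it.

```bash
cat > h.py <<'E'
import numpy as np,cv2
from scipy.spatial.transform import Rotation as R
from cell import robot
C={n:robot.calibration(n) for n in("side","top")}
def ray(n,u,v):
    c=C[n];d=np.array([(u-c['cx'])/c['fx'],(v-c['cy'])/c['fy'],1.])
    return np.array(c['position']),R.from_quat(c['attitude']).apply(d)
def plane(n,u,v,z):
    p,d=ray(n,u,v);return p+d*(z-p[2])/d[2]
def tri(us,ut):
    p,a=ray("side",*us);q,b=ray("top",*ut)
    a=a/np.linalg.norm(a);b=b/np.linalg.norm(b)
    s=np.linalg.lstsq(np.c_[a,-b],q-p,rcond=None)[0]
    x,y=p+a*s[0],q+b*s[1];return (x+y)/2,np.linalg.norm(x-y)
def proj(n,P):
    c=C[n];d=R.from_quat(c['attitude']).inv().apply(np.array(P)-c['position'])
    return np.array([c['fx']*d[0]/d[2]+c['cx'],c['fy']*d[1]/d[2]+c['cy']])
def crop(im,x0,y0,x1,y1,k,name):
    cv2.imwrite(name,cv2.resize(im[y0:y1,x0:x1],None,fx=k,fy=k,interpolation=cv2.INTER_CUBIC))
E
python3 - <<'E'
from h import *
s=cv2.imread("pics/side0.png");t=cv2.imread("pics/top0.png")
crop(s,180,300,320,410,5,"pics/c1.png");crop(t,100,180,200,305,4,"pics/c2.png")
crop(s,210,80,360,260,3,"pics/c3.png");crop(t,285,90,475,300,3,"pics/c4.png")
E
```

```text
(no output)
```

View pics/c1.png

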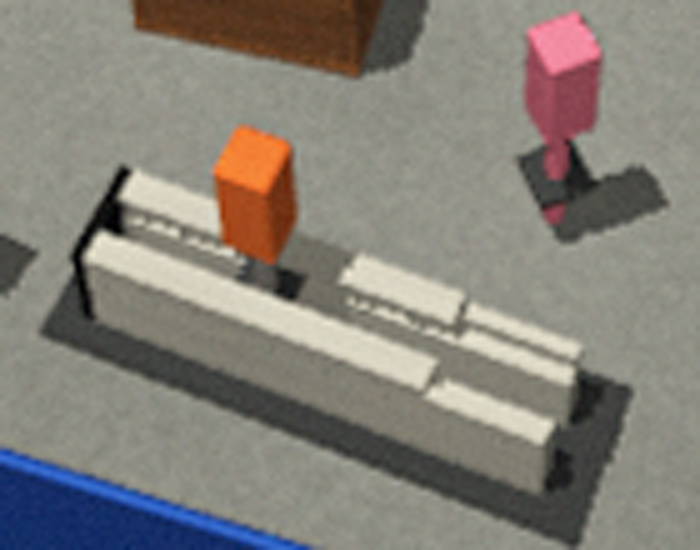

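View pics/c2.png

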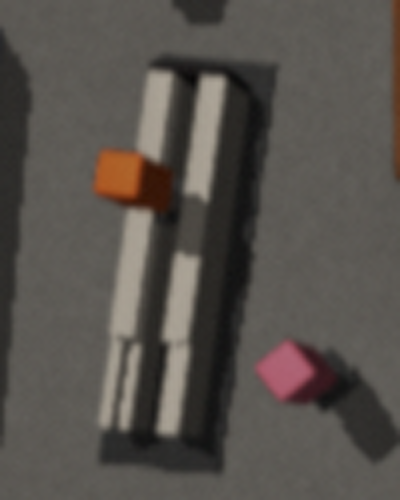

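View pics/c3.png

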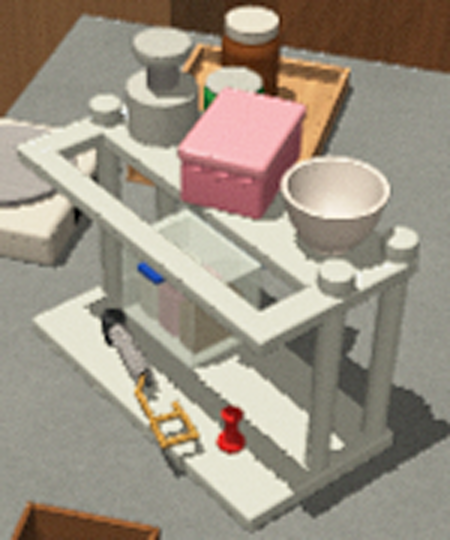

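View pics/c4.png

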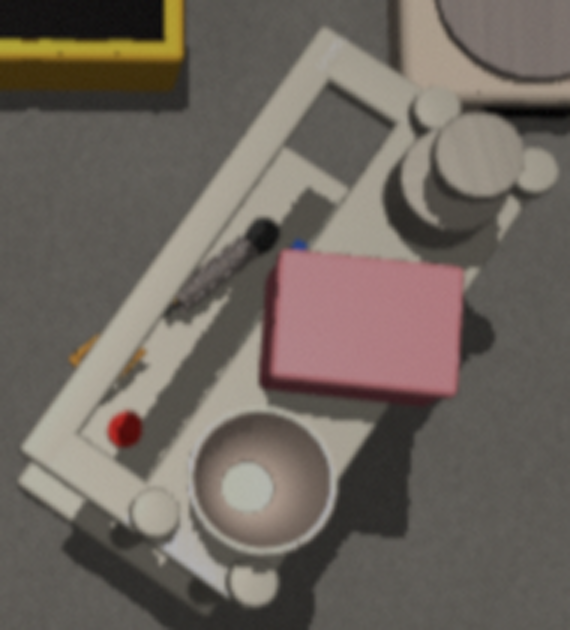

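Run:
```python
from h import *
np.set_printoptions(precision=4,suppress=True)
c1=lambda x,y:((x+.5)/5-.5+180,(y+.5)/5-.5+300)
c2=lambda x,y:((x+.5)/4-.5+100,(y+.5)/4-.5+180)
c3=lambda x,y:((x+.5)/3-.5+210,(y+.5)/3-.5+80)
c4=lambda x,y:((x+.5)/3-.5+285,(y+.5)/3-.5+90)
P=lambda n,p,z:plane(n,*p,z)
print("track top corners T",[P("top",c2(*p),.0545) for p in((150,70),(226,75),(186,435),(100,428))])
print("track S: near end top",[P("side",c1(*p),.0545) for p in((92,238),(130,175),(582,352),(552,436))])
print("step",[P("top",c2(*p),.0545) for p in((112,338),(188,342))],[P("side",c1(*p),.0545) for p in((433,382),(462,307))])
print("puller top centre", tri(c1(256,160),c2(119,174)))
print("pts",P("top",c2(119,174),.142),P("side",c1(256,160),.142))
print("post",P("top",c4(124,429),.059),P("side",c3(231,412),.059))
print("swivel",tri(c3(113,318),c4(264,235)))
print("rail",P("top",c4(325,28),.221),P("top",c4(22,447),.221),P("side",c3(18,150),.221),P("side",c3(262,347),.221))
print("deck front corners",P("side",c3(33,320),.02),P("side",c3(250,525),.02))
print("eye",[P("side",c3(*p),.045) for p in((178,402),(186,405),(197,437),(167,447),(178,425))])
```

```text
track top corners T [array([0.5937, 0.3787, 0.0545]), array([0.5915, 0.3354, 0.0545]), array([0.3909, 0.3443, 0.0545]), array([0.3936, 0.3919, 0.0545])]
track S: near end top [array([0.5919, 0.3718, 0.0545]), array([0.5887, 0.3403, 0.0545]), array([0.3875, 0.3589, 0.0545]), array([0.3896, 0.3953, 0.0545])]
step [array([0.4427, 0.389 , 0.0545]), array([0.4413, 0.3467, 0.0545])] [array([0.4398, 0.3885, 0.0545]), array([0.4384, 0.355 , 0.0545])]
puller top centre (array([0.5199, 0.3635, 0.1369]), np.float64(0.0028546456063076363))
pts [0.5206 0.362  0.142 ] [0.5171 0.3663 0.142 ]
post [ 0.5198 -0.046   0.059 ] [ 0.5233 -0.0472  0.059 ]
swivel (array([ 0.6721, -0.1528,  0.0441]), np.float64(2.2051166516564158e-05))
rail [ 0.76   -0.1607  0.221 ] [0.4847 0.0304 0.221 ] [ 0.7551 -0.1491  0.221 ] [0.4793 0.0401 0.221 ]
deck front corners [ 0.757 -0.152  0.02 ] [0.4797 0.0417 0.02  ]
eye [array([ 0.5762, -0.059 ,  0.045 ]), array([ 0.5681, -0.0575,  0.045 ]), array([ 0.5467, -0.0216,  0.045 ]), array([ 0.5681, -0.0017,  0.045 ]), array([ 0.5672, -0.0308,  0.045 ])]
```

Run:
```python
from h import *
s=cv2.imread("pics/side0.png");t=cv2.imread("pics/top0.png")
crop(s,245,180,310,240,12,"pics/c5.png");crop(s,195,240,275,320,7,"pics/c6.png");crop(t,190,165,260,235,7,"pics/c7.png")
```

```text
(no output)
```

View pics/c5.png

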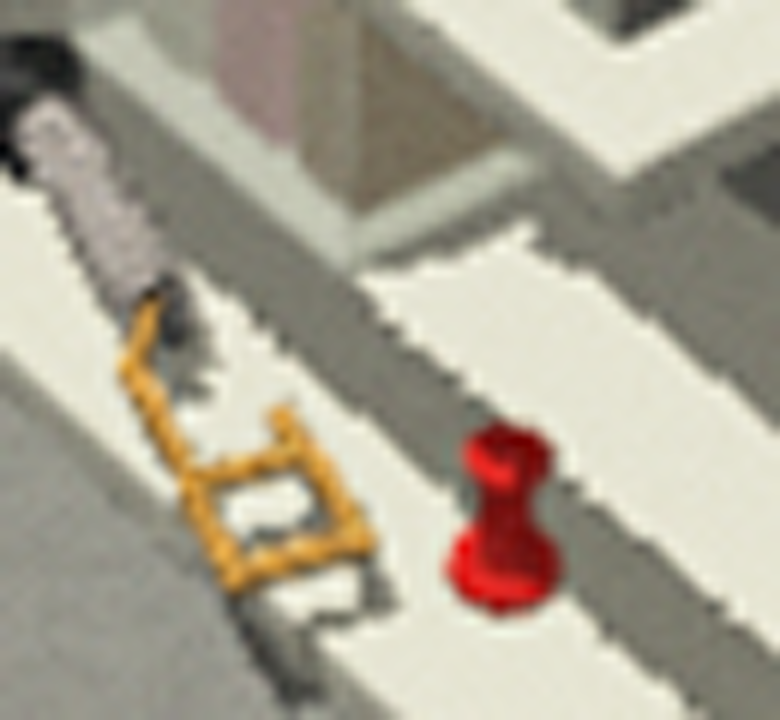

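View pics/c6.png

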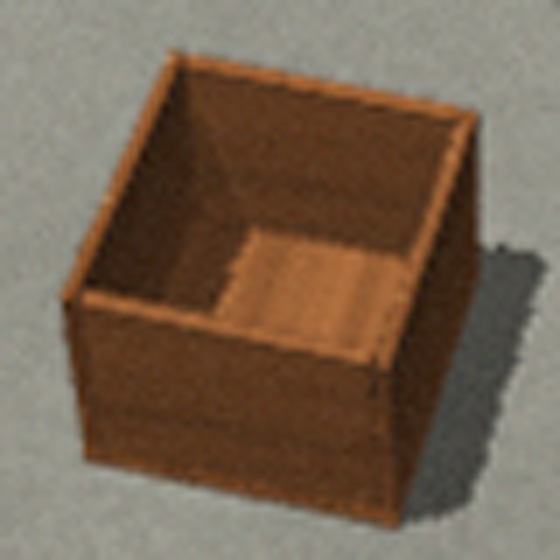

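View pics/c7.png

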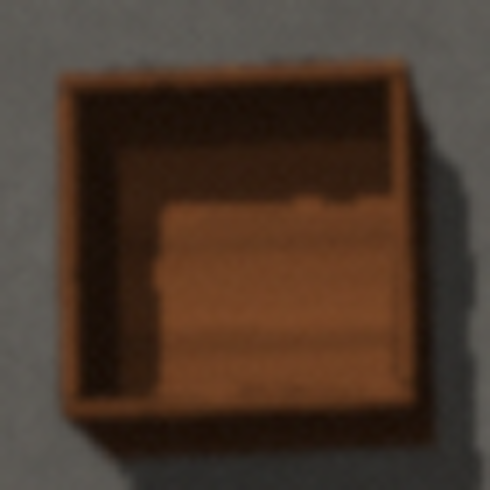

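Run:
```python
from h import *
np.set_printoptions(precision=4,suppress=True)
s=cv2.imread("pics/side0.png");t=cv2.imread("pics/top0.png")
def mask(im,lo,hi,box,name):
    h=cv2.cvtColor(im,cv2.COLOR_BGR2HSV);m=cv2.inRange(h,lo,hi);o=np.zeros_like(m);x0,y0,x1,y1=box
    o[y0:y1,x0:x1]=m[y0:y1,x0:x1];return o
def info(m):
    ys,xs=np.nonzero(m);return len(xs),xs.mean().round(2),ys.mean().round(2),(xs.min(),xs.max(),ys.min(),ys.max())
# orange bright top face
for n,im,box in(("side",s,(210,315,250,360)),("top",t,(118,210,145,240))):
    a=mask(im,(5,150,60),(16,255,255),box,n); h=cv2.cvtColor(im,cv2.COLOR_BGR2HSV)[...,2]
    print(n,"orange",info(a),np.percentile(h[a>0],[10,30,50,70,90]))
    for th in(195,205,215) if n=="top" else (200,220,235):
        b=a&(h>th).astype(np.uint8)*255
        if b.any():
            i=info(b);print(th,i,plane(n,i[1],i[2],.142))
for n,im,box in(("side",s,(270,205,300,240)),("top",t,(310,220,345,245))):
    a=mask(im,(0,150,60),(4,255,255),box,n)|mask(im,(174,150,60),(180,255,255),box,n);i=info(a);print(n,"red",i)
    for z in(.04,.057):print(plane(n,i[1],i[2],z))
a=mask(s,(12,120,90),(24,255,255),(250,200,282,235),"");i=info(a);print("brass",i)
```

```text
side orange (335, np.float64(230.63), np.float64(338.33), (np.int64(223), np.int64(238), np.int64(325), np.int64(352))) [113.4 161.  166.  238.8 245. ]
200 (125, np.float64(229.86), np.float64(331.42), (np.int64(223), np.int64(237), np.int64(325), np.int64(338))) [0.5189 0.3665 0.142 ]
220 (116, np.float64(229.74), np.float64(331.4), (np.int64(223), np.int64(237), np.int64(326), np.int64(337))) [0.5191 0.3665 0.142 ]
235 (106, np.float64(229.76), np.float64(331.38), (np.int64(223), np.int64(236), np.int64(326), np.int64(337))) [0.5191 0.3665 0.142 ]
top orange (148, np.float64(130.15), np.float64(223.76), (np.int64(124), np.int64(138), np.int64(218), np.int64(231))) [ 74.4 144.  165.  172.  173. ]
side red (95, np.float64(286.61), np.float64(223.18), (np.int64(282), np.int64(291), np.int64(215), np.int64(230)))
[ 0.5217 -0.0433  0.04  ]
[ 0.5175 -0.0268  0.057 ]
top red (93, np.float64(326.26), np.float64(232.81), (np.int64(321), np.int64(331), np.int64(228), np.int64(238)))
[ 0.5222 -0.0482  0.04  ]
[ 0.5198 -0.0468  0.057 ]
brass (117, np.float64(264.65), np.float64(219.68), (np.int64(255), np.int64(275), np.int64(205), np.int64(229)))
```

```bash
cat >> h.py <<'E'
np.set_printoptions(precision=4,suppress=True)
def frame(az,tilt=0,lean=None):
    """tool rotation: x axis horizontal at azimuth az(deg); approach tilted from down by tilt(deg) about tool x (positive: approach swings toward +tool z... )"""
    a=np.radians(az);x=np.array([np.cos(a),np.sin(a),0]);y=np.array([0,0,-1.]);z=np.cross(x,y)
    M=R.from_matrix(np.c_[x,y,z]); return M*R.from_rotvec([np.radians(tilt),0,0])
def step(pos,Rt):
    s=robot.read_state();R0=R.from_quat(s['tool_rot'])
    w=(R0.inv()*Rt).as_rotvec();d=R0.inv().apply(np.array(pos)-s['eef_pos'])*1000
    print("turn",w.round(4),"shift",d.round(1),"rows>=",max(np.linalg.norm(d)/41.7,np.degrees(np.linalg.norm(w))/7.16).round(1))
def st():
    s=robot.read_state();Rm=R.from_quat(s['tool_rot']).as_matrix()
    print("t",round(s['t'],2),"p",s['eef_pos'],"x",Rm[:,0],"y",Rm[:,1],"F",s['wrist_force'],"op",round(s['opening'],4));print("q",s['q'])
E
python3 -m jog '[[[0,0,0,0,-40,0,1],[0,0,0,0,-80,0,1],[0,0,0,0,-120,0,1],[0,0,0,0,-160,0,1],[0,0,0,0,-200,0,1]]]'
python3 -c "
from h import *
st();step([.52,.364,.36],frame(-4.5))"
```

```text
t: 0.52
eef_pos: [0.1843, -0.5176, 0.4331]
tool_rot: [-0.578, 0.408, -0.408, 0.578]
wrist_force: [0.4, -0.8, -0.9]
opening: 0.0855
t 0.52 p [ 0.1843 -0.5176  0.4331] x [ 0.3352 -0.9421 -0.0004] y [-0.0001  0.0004 -1.    ] F [ 0.3877 -0.7585 -0.9323] op 0.0855
q [-1.3136  0.2263  1.3328  0.0001  1.5829 -0.0846]
turn [-0.0003 -1.1504 -0.0003] shift [-718.    73.5  611.8] rows>= 22.7
```

```bash
python3 -m jog '[[[0,-0.1,0,-31,0,26,1],[0,-0.2,0,-62,0,53,1],[0,-0.3,0,-93,0,79,1],[0,-0.4,0,-125,0,106,1],[0,-0.5,0,-156,0,133,1],[0,-0.6,0,-187,0,159,1],[0,-0.7,0,-218,0,186,1],[0,-0.8,0,-250,0,213,1],[0,-0.9,0,-281,0,239,1],[0,-1.0,0,-312,0,266,1]]]'
python3 -c "
from h import *
st();step([.52,.364,.36],frame(-4.5))"
```

```text
t: 1.35
eef_pos: [0.3303, -0.1331, 0.4313]
tool_rot: [0.703, -0.079, 0.079, -0.703]
wrist_force: [0.8, -1.4, 0.2]
opening: 0.0855
t 1.35 p [ 0.3303 -0.1331  0.4313] x [ 0.9749 -0.2227  0.0003] y [ 0.0003 -0.0002 -1.    ] F [ 0.7566 -1.3882  0.2206] op 0.0855
q [-0.514  -0.1747  1.7493 -0.      1.5666 -0.2895]
turn [ 0.0001 -0.146   0.0003] shift [ 74.3  71.3 526.9] rows>= 12.9
```

```bash
python3 -m jog '[[[0,-0.02,0,6,0,40,1],[0,-0.04,0,12,0,80,1],[0,-0.06,0,18,0,120,1],[0,-0.08,0,24,0,160,1],[0,-0.1,0,30,0,200,1],[0,-0.12,0,36,0,240,1],[0,-0.14,0,42,0,280,1],[0,-0.146,0,48,0,320,1],[0,-0.146,0,54,0,360,1],[0,-0.146,0,60,0,400,1]]]'
python3 -c "
from h import *
st();step([.52,.364,.25],frame(-4.5))"
```

```text
t: 2.18
eef_pos: [0.4798, 0.2431, 0.4309]
tool_rot: [0.707, -0.029, 0.029, -0.706]
wrist_force: [0.7, -0.0, 0.2]
opening: 0.0852
t 2.18 p [0.4798 0.2431 0.4309] x [ 0.9966 -0.0824 -0.0003] y [-0.0004 -0.0002 -1.    ] F [ 0.682  -0.0414  0.1591] op 0.0852
q [ 0.3824  0.2027  1.3669 -0.0001  1.5724  0.4649]
turn [ 0.0002 -0.004  -0.0003] shift [ 30.2 180.9 123.9] rows>= 5.3
```

```bash
python3 -m jog '[[[0,0,0,6,0,33,1],[0,0,0,12,30,66,1],[0,0,0,18,65,99,1],[0,0,0,30,100,124,1],[0,0,0,30,140,124,1],[0,0,0,30,178,124,1],[0,0,0,30,178,124,1]]]'
python3 -c "
from h import *
st()
s=robot.capture('side');t=robot.capture('top')
crop(s,150,240,350,390,4,'pics/d1.png');crop(t,60,120,240,300,3,'pics/d2.png')
P=robot.read_state()['eef_pos'];print(proj('side',P),proj('top',P))"
```

```text
t: 2.77
eef_pos: [0.5171, 0.3609, 0.2452]
tool_rot: [0.709, -0.033, 0.025, -0.704]
wrist_force: [0.1, -0.8, -1.5]
opening: 0.0857
t 2.77 p [0.5171 0.3609 0.2452] x [ 0.9966 -0.0823 -0.0099] y [-0.0105 -0.0062 -0.9999] F [ 0.065  -0.7843 -1.5342] op 0.0857
q [0.5355 0.4919 1.4034 0.     1.2584 0.6179]
[227.084  294.3014] [109.6523 214.1681]
```

View pics/d1.png

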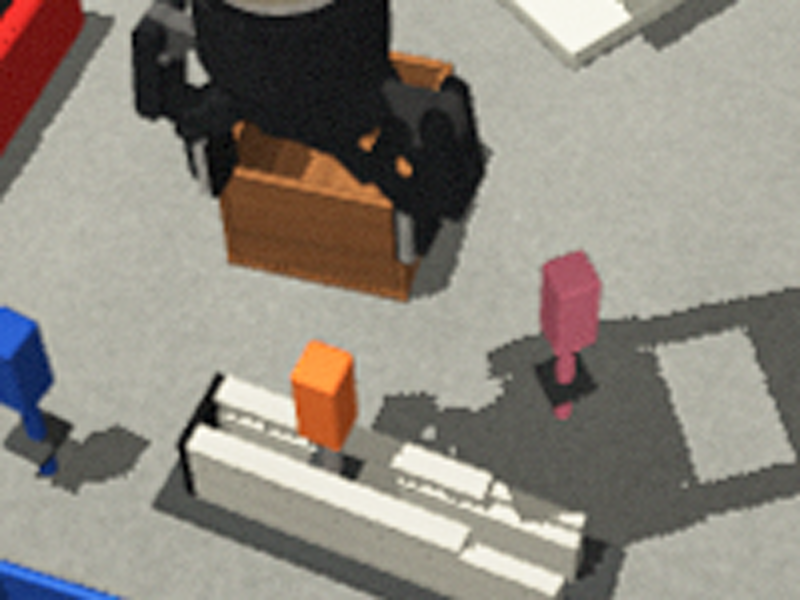

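View pics/d2.png

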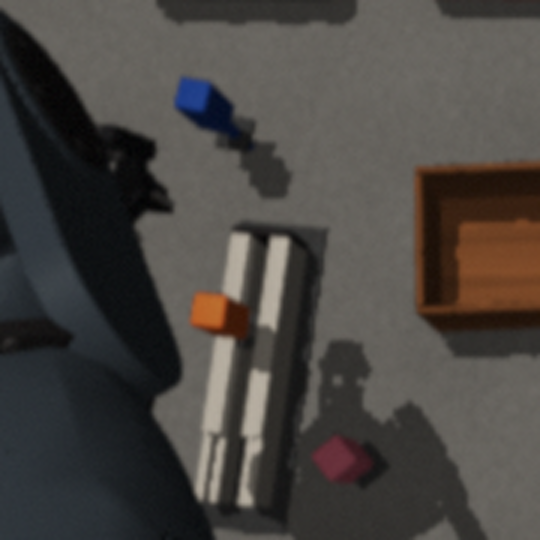

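```bash
python3 -m jog '[[[0,0,0,0,0,0,1],[0,0,0,0,38,0,1],[0,0,0,0,76,0,1],[0,0,0,0,114,0,1],[0,0,0,0,154,0,1],[0,0,0,0,154,0,1],[0,0,0,0,154,0,0.1],[0,0,0,0,154,0,0.1],[0,0,0,0,154,0,0.1],[0,0,0,0,154,0,0.1]]]' 60
python3 -c "
from h import *
st()"
```

```text
t: 3.7
eef_pos: [0.5211, 0.3627, 0.1024]
tool_rot: [-0.706, 0.028, -0.031, 0.707]
wrist_force: [0.2, -0.3, -0.1]
opening: 0.0389
t 3.7 p [0.5211 0.3627 0.1024] x [ 0.9965 -0.0829  0.0037] y [ 0.0039  0.0023 -1.    ] F [ 0.2182 -0.296  -0.1283] op 0.0389
q [ 0.5347  0.6461  1.5238 -0.      0.9672  0.6177]
```

```bash
python3 -m jog '[[[0,0,0,0,4,0,0.1],[0,0,0,0,4,0,0.1],[0,0,0,0,4,0,0.1],[0,0,0,0,4,0,0.1],[0,0,0,0,4,0,0.1],[0,0,0,0,4,0,0.1]]]' 60
python3 -c "
from h import *
st()
t=robot.capture('top');s=robot.capture('side')
crop(s,150,240,350,390,4,'pics/e1.png');"
```

```text
t: 4.2
eef_pos: [0.5206, 0.3626, 0.0972]
tool_rot: [-0.706, 0.029, -0.03, 0.707]
wrist_force: [-2.2, -0.5, 10.0]
opening: 0.0236
t 4.2 p [0.5206 0.3626 0.0972] x [ 0.9966 -0.0829  0.0021] y [ 0.0023  0.0016 -1.    ] F [-2.1854 -0.5441 10.0491] op 0.0236
q [0.535  0.6529 1.5265 0.0003 0.9594 0.6178]
```

View pics/e1.png

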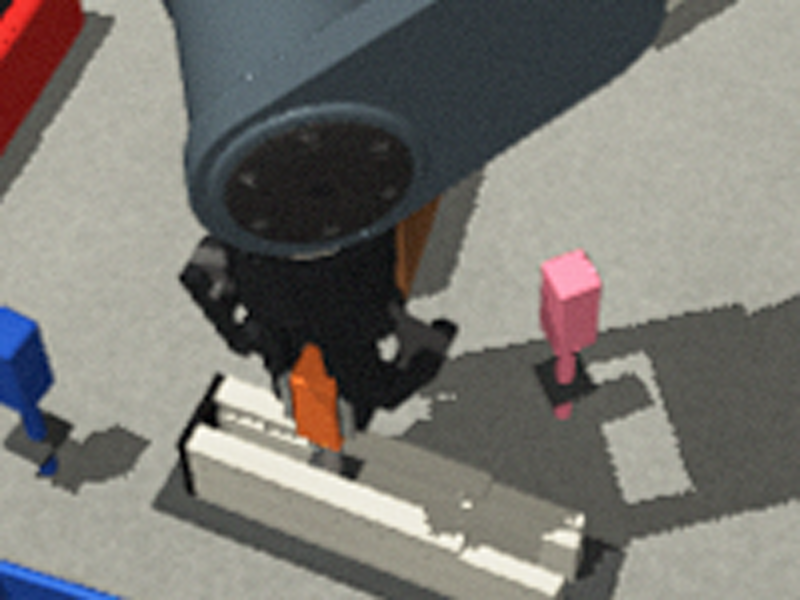

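```bash
python3 -m jog '[[[0,0,0,0,-1.2,0,0.1],[0,0,0,-8,-1.2,0,0.1],[0,0,0,-16,-1.2,0,0.1],[0,0,0,-26,-1.2,0,0.1],[0,0,0,-36,-1.2,0,0.1],[0,0,0,-46,-1.2,0,0.1],[0,0,0,-52,-1.2,0,0.1],[0,0,0,-52,-1.2,0,0.1]]]' 80
python3 -c "
from h import *
st()"
```

```text
t: 4.97
eef_pos: [0.4667, 0.3668, 0.0973]
tool_rot: [-0.706, 0.029, -0.029, 0.707]
wrist_force: [-2.3, -1.1, 9.0]
opening: 0.0233
t 4.97 p [0.4667 0.3668 0.0973] x [ 0.9966 -0.082   0.0008] y [ 0.0009  0.0006 -1.    ] F [-2.2626 -1.111   8.9706] op 0.0233
q [0.5877 0.5904 1.6428 0.     0.9073 0.6697]
```

```bash
python3 -m jog '[[[0,0,0,-8,-1,0,0.1],[0,0,0,-18,-1,0,0.1],[0,0,0,-28,-1,0,0.1],[0,0,0,-38,-1,0,0.1],[0,0,0,-46,-1,0,0.1],[0,0,0,-51,-1,0,0.1],[0,0,0,-51,-1,0,0.1]]]' 80
python3 -c "
from h import *
st()
t=robot.capture('top');s=robot.capture('side')
crop(s,150,240,350,390,4,'pics/f1.png');crop(t,60,120,240,300,3,'pics/f2.png')"
```

```text
t: 5.55
eef_pos: [0.4157, 0.3705, 0.0973]
tool_rot: [0.707, -0.029, 0.029, -0.706]
wrist_force: [-0.2, 0.1, -0.5]
opening: 0.0229
t 5.55 p [0.4157 0.3705 0.0973] x [ 0.9966 -0.0822 -0.0012] y [-0.0012 -0.0006 -1.    ] F [-0.2087  0.1136 -0.4536] op 0.0229
q [0.6443 0.5361 1.7419 0.0003 0.8649 0.7263]
```

View pics/f1.png

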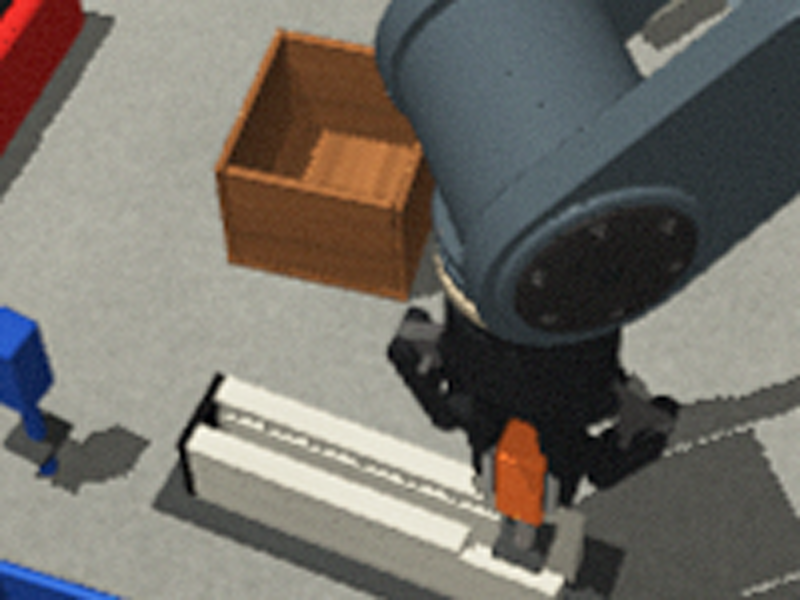

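The puller, at (520,500) in the side crop, now stands in the lipless bay, so I'll lift.

```bash
python3 -m jog '[[[0,0,0,0,-5,0,0.1],[0,0,0,0,-12,0,0.1],[0,0,0,0,-25,0,0.1],[0,0,0,0,-45,0,0.1],[0,0,0,0,-70,0,0.1],[0,0,0,0,-100,0,0.1],[0,0,0,0,-130,0,0.1],[0,0,0,0,-160,0,0.1],[0,0,0,0,-160,0,0.1]]]' 100
python3 -c "
from h import *
st()
t=robot.capture('top');s=robot.capture('side')
crop(s,150,200,350,350,4,'pics/g1.png');crop(t,60,120,240,300,3,'pics/g2.png')"
```

```text
t: 6.4
eef_pos: [0.4191, 0.3717, 0.2641]
tool_rot: [-0.704, 0.027, -0.032, 0.709]
wrist_force: [0.0, 0.8, -0.1]
opening: 0.0227
t 6.4 p [0.4191 0.3717 0.2641] x [ 0.9965 -0.0833  0.007 ] y [ 0.0075  0.0056 -1.    ] F [ 0.0373  0.7595 -0.1289] op 0.0227
q [ 0.6424  0.3331  1.5924 -0.      1.2066  0.7257]
```

View pics/g1.png

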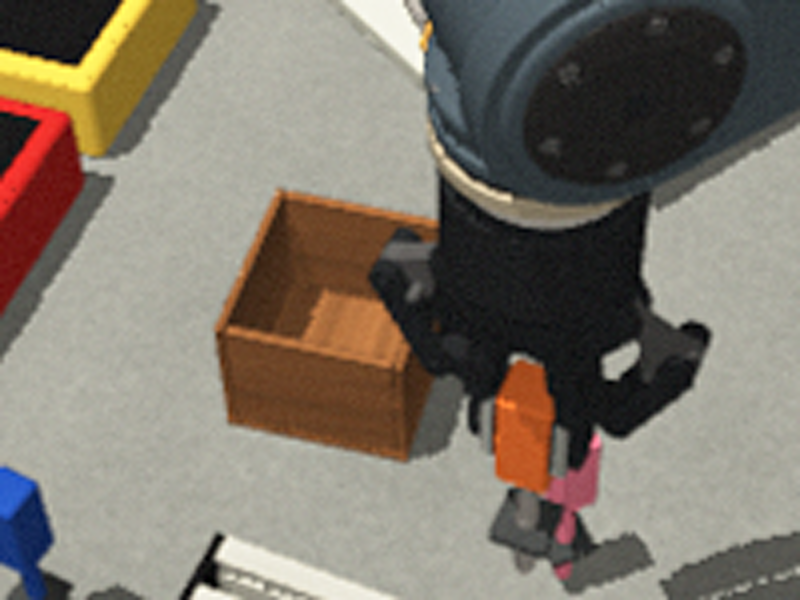

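View pics/g2.png

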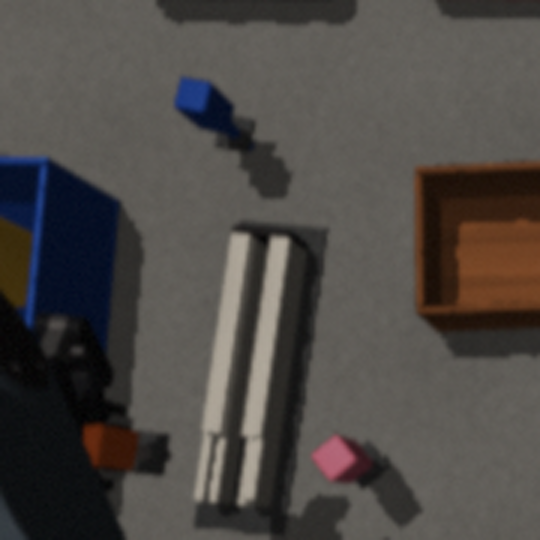

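```bash
python3 -c "
from h import *
s=robot.read_state();Rm=R.from_quat(s['tool_rot']).as_matrix();P=s['eef_pos']
for d in(.091,-.045):
  Q=P+Rm[:,1]*d
  for n in('side','top'):print(n,d,proj(n,Q),proj(n,Q+[0,.005,0]),proj(n,Q+[0.005,0,0]),proj(n,Q+[0,0,.005]))
a=(.5+525)/4+149.5,(.5+570)/4+199.5;print(a)
"
```

```text
side 0.091 [280.9236 340.7085] [280.1278 343.0986] [278.2567 339.9528] [280.9864 339.2335]
top 0.091 [116.8135 272.9625] [114.2829 272.91  ] [117.0152 270.3911] [115.9052 272.8252]
side -0.045 [283.0252 295.4565] [282.1347 297.941 ] [280.0056 294.6681] [283.1065 293.5672]
top -0.045 [ 88.1248 268.7585] [ 85.1663 268.6979] [ 88.3928 265.7515] [ 86.878  268.5708]
(280.875, 342.125)
```

Run:
```python
from h import *
s=robot.capture('side');cv2.imwrite('pics/g_side.png',s)
crop(s,260,285,300,350,9,'pics/g3.png')
```

```text
(no output)
```

View pics/g3.png

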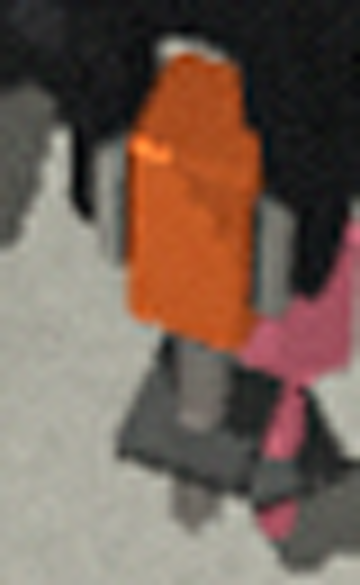

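Run:
```python
from h import *
print("bias side",np.array([229.75,331.4])-proj('side',[.5206,.3626,.142]))
b=np.array([229.75,331.4])-proj('side',[.5206,.3626,.142])
c5=lambda x,y:((x+.5)/12-.5+245,(y+.5)/12-.5+180)
def S(p,z): u=np.array(c5(*p))-b; return plane('side',*u,z)
print("post base z20 centre",S((505,580),.022),"head",S((508,440),.059))
print("swivel side", )
for nm,p in dict(eyeTL=(195,482),eyeTR=(305,455),eyeBR=(362,540),eyeBL=(232,580),tip=(285,415),sh=(130,365)).items(): print(nm,S(p,.044))
# top
c4=lambda x,y:((x+.5)/3-.5+285,(y+.5)/3-.5+90)
print("swivel top",plane('top',*c4(264,235),.05))
t=cv2.imread("pics/top0.png")
hh=cv2.cvtColor(t,cv2.COLOR_BGR2HSV);m=np.zeros(hh.shape[:2],np.uint8);m[195:225,300:345]=cv2.inRange(hh,(12,120,60),(24,255,255))[195:225,300:345]
crop(t,300,160,385,245,8,'pics/i1.png')
```

```text
bias side [-0.0267  1.9553]
post base z20 centre [ 0.5231 -0.0507  0.022 ] head [ 0.5256 -0.0576  0.059 ]
swivel side
eyeTL [ 0.5926 -0.038   0.044 ]
eyeTR [ 0.5717 -0.0539  0.044 ]
eyeBR [ 0.5515 -0.0319  0.044 ]
eyeBL [ 0.5751 -0.0112  0.044 ]
tip [ 0.58  -0.065  0.044]
sh [ 0.619 -0.07   0.044]
swivel top [ 0.6704 -0.1517  0.05  ]
```

View pics/i1.png

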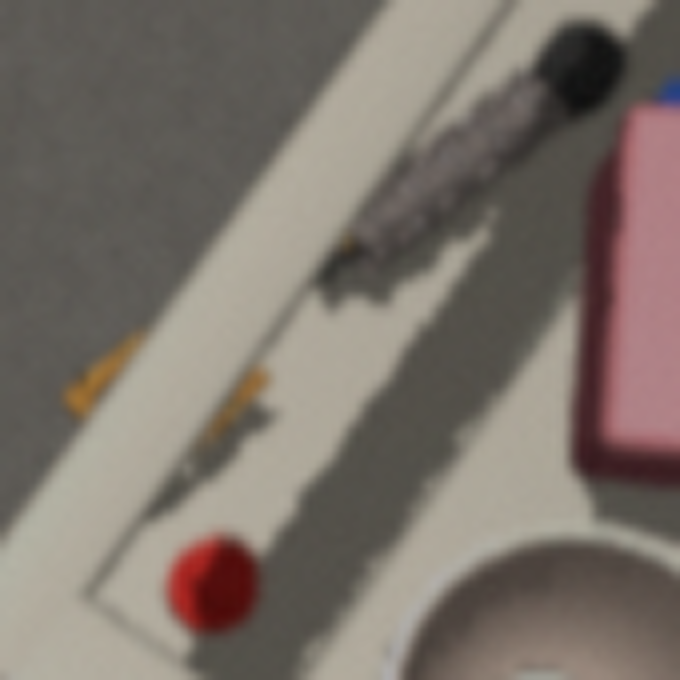

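Run:
```python
from h import *
i1=lambda x,y:((x+.5)/8-.5+300,(y+.5)/8-.5+160)
c5=lambda x,y:((x+.5)/12-.5+245,(y+.5)/12-.5+180)
T=lambda p,z:plane('top',*i1(*p),z)
S=lambda p,z:plane('side',*c5(*p),z)
print("BL top",T((68,405),.045),"side",S((228,590),.045))
print("tip top",T((264,372),.045),"side",S((282,402),.045))
print("post head T",T((213,585),.059),"S",S((508,453),.059))
sw=T((582,65),.055);print("swivel T z.055",sw,"z.048",T((582,65),.048))
# model: swivel/post line
post=T((213,585),.059)[:2]
for z in(.045,.05,.055,.06):
    sw=T((582,65),z)[:2];v=post-sw;print(z,np.linalg.norm(v),np.degrees(np.arctan2(v[1],v[0])))
th=np.radians(145.2);out=np.array([np.cos(th),np.sin(th)]);S0=post-out*.18;print("swivel from post",S0)
for nm,p in(("BL",T((68,405),.045)[:2]),("tipT",T((264,372),.045)[:2]),("BLs",S((228,590),.045)[:2]),("TRs",S((362,540),.045)[:2])):
    v=p-S0;print(nm,np.linalg.norm(v),np.degrees(np.arctan2(v[1],v[0])))
```

```text
BL top [ 0.5719 -0.007   0.045 ] side [ 0.5725 -0.0002  0.045 ]
tip top [ 0.5823 -0.0618  0.045 ] side [ 0.5794 -0.0605  0.045 ]
post head T [ 0.5198 -0.0464  0.059 ] S [ 0.5224 -0.0463  0.059 ]
swivel T z.055 [ 0.6697 -0.1499  0.055 ] z.048 [ 0.6717 -0.1513  0.048 ]
0.045 0.18560898255519254 145.40676399226203
0.05 0.18389831626325015 145.39324078493536
0.055 0.18218766040821793 145.3794636238036
0.06 0.18047701528687524 145.36542528916064
swivel from post [ 0.6676 -0.1492]
BL 0.17131553973448857 123.93206870317262
tipT 0.12210091524949326 134.31674763799433
BLs 0.17675101172570232 122.5330937677052
TRs 0.17240192426437623 133.3941326263834
```

```bash
python3 -c "
from h import *
st();step([.67,.13,.29],frame(-34.7,-40));print(frame(-34.7,-40).as_matrix())"
```

```text
t 6.55 p [0.417  0.3702 0.2572] x [ 0.9965 -0.0832 -0.0003] y [-0.0003 -0.0003 -1.    ] F [-0.1981  0.1137 -2.2035] op 0.023
q [ 0.6425  0.3395  1.6009 -0.      1.2016  0.7258]
turn [-0.6816  0.5009  0.1821] shift [ 272.   -32.8 -218.3] rows>= 8.4
[[ 0.8221 -0.3659  0.4361]
 [-0.5693 -0.5285  0.6298]
 [-0.     -0.766  -0.6428]]
```

```bash
python3 -m jog '[[[-0.04,0.03,0.01,20,-20,-10,0.1],[-0.11,0.08,0.03,50,-45,-35,0.1],[-0.18,0.13,0.05,80,-60,-60,0.1],[-0.26,0.19,0.07,110,-70,-85,0.1],[-0.34,0.25,0.09,140,-70,-110,0.1],[-0.42,0.31,0.115,170,-70,-135,0.1],[-0.5,0.37,0.14,200,-60,-160,0.1],[-0.58,0.43,0.16,230,-50,-185,0.1],[-0.64,0.47,0.17,255,-40,-205,0.1],[-0.682,0.501,0.182,272,-33,-218,0.1]]]' 100
python3 -c "
from h import *
st()"
```

```text
t: 7.38
eef_pos: [0.6713, 0.1281, 0.2862]
tool_rot: [0.866, -0.273, 0.125, -0.4]
wrist_force: [0.8, -0.5, -2.4]
opening: 0.0231
t 7.38 p [0.6713 0.1281 0.2862] x [ 0.8202 -0.5721 -0.0019] y [-0.3721 -0.5308 -0.7614] F [ 0.8131 -0.4836 -2.3554] op 0.0231
q [ 0.2787  0.8971  0.752  -0.4724  2.0293  0.7929]
```

```bash
python3 -c "
from h import *
step([.622,.0437,.1467],frame(-34.7,-40))"
```

```text
turn [ 0.0071 -0.0014 -0.0037] shift [  8.1 169.4  16.2] rows>= 4.1
```

```bash
python3 -m jog '[[[0.007,-0.001,-0.003,2,30,4,0.1],[0.007,-0.001,-0.003,4,65,8,0.1],[0.007,-0.001,-0.003,6,100,12,0.1],[0.007,-0.001,-0.003,8,135,16,0.1],[0.007,-0.001,-0.003,8,160,16,0.1],[0.007,-0.001,-0.003,8,169,16,0.1],[0.007,-0.001,-0.003,8,169,16,0.1]]]' 100
python3 -c "
from h import *
st()
s=robot.capture('side');t=robot.capture('top')
crop(s,210,110,340,240,5,'pics/j1.png');crop(t,260,130,400,260,5,'pics/j2.png')
S=robot.read_state();Rm=R.from_quat(S['tool_rot']).as_matrix();Q=S['eef_pos']+.091*Rm[:,1]
print('tip',Q,proj('side',Q),(proj('side',Q)-[209.5,109.5])*5-.5,(proj('top',Q)-[259.5,129.5])*5-.5)"
```

```text
t: 7.97
eef_pos: [0.6205, 0.0459, 0.1484]
tool_rot: [0.864, -0.27, 0.125, -0.405]
wrist_force: [0.2, -0.2, -1.8]
opening: 0.0232
t 7.97 p [0.6205 0.0459 0.1484] x [ 0.8232 -0.5678 -0.0017] y [-0.3645 -0.5262 -0.7683] F [ 0.234  -0.2175 -1.7864] op 0.0232
q [ 0.19    0.8451  1.1839 -0.4656  1.6411  0.8878]
tip [ 0.5899 -0.0004  0.0812] [257.1247 217.3472] [237.6233 538.7359] [231.5456 346.7548]
```

View pics/j1.png

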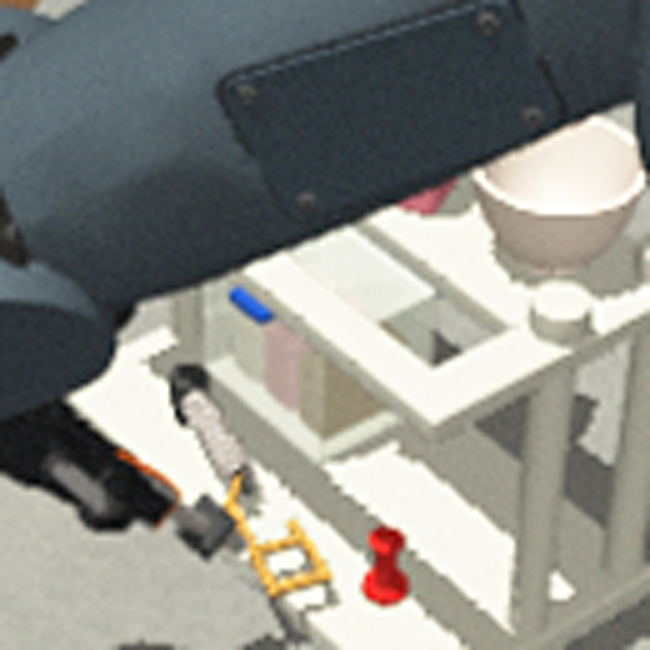

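View pics/j2.png

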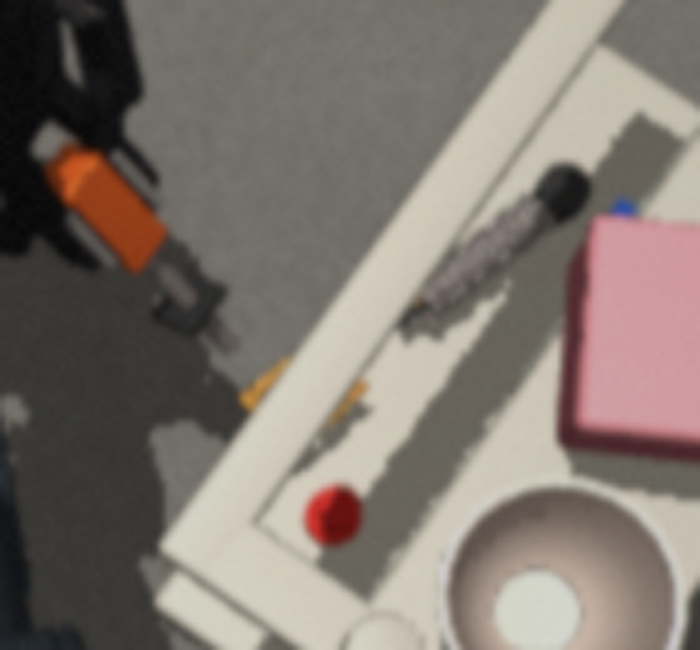

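```bash
python3 - <<'E'
from h import *
j1=lambda x,y:((x+.5)/5-.5+210,(y+.5)/5-.5+110)
j2=lambda x,y:((x+.5)/5-.5+260,(y+.5)/5-.5+130)
for p in((289,565),(252,552),(308,535),(325,580),(272,592)):print(plane('side',*j1(*p),.044))
print(plane('top',*j2(240,398),.045))
S0=np.array([.6685,-.1495])
for az in(126.5,127.5,128.5,129.5,130.5):
    o=np.array([np.cos(np.radians(az)),np.sin(np.radians(az))]);n=np.array([o[1],-o[0]])
    def px(r,f): 
        Q=np.r_[S0+o*r+n*f,.045];return (proj('side',Q)-[209.5,109.5])*5-.5,(proj('top',Q)-[259.5,129.5])*5-.5
    print(az,S0+o*.156,[px(*a)[0].round() for a in((.156,0),(.174,.015),(.174,-.015),(.126,-.013))],px(.174,.015)[1].round())
E
python3 - <<'E'
from h import *
s=robot.capture('side');crop(s,250,205,290,240,16,'pics/k1.png')
E
```

```text
[ 0.5701 -0.0258  0.044 ]
[ 0.592  -0.0292  0.044 ]
[ 0.5673 -0.0509  0.044 ]
[ 0.5485 -0.021   0.044 ]
[ 0.5725 -0.0039  0.044 ]
[ 0.5742 -0.006   0.045 ]
126.5 [ 0.5757 -0.0241] [array([278., 564.]), array([262., 593.]), array([316., 580.]), array([283., 521.])] [228. 391.]
127.5 [ 0.5735 -0.0257] [array([283., 562.]), array([267., 592.]), array([321., 578.]), array([287., 520.])] [232. 397.]
128.5 [ 0.5714 -0.0274] [array([288., 561.]), array([273., 591.]), array([326., 577.]), array([290., 519.])] [236. 403.]
129.5 [ 0.5693 -0.0291] [array([292., 560.]), array([279., 590.]), array([331., 575.]), array([294., 518.])] [239. 408.]
130.5 [ 0.5672 -0.0309] [array([297., 559.]), array([284., 588.]), array([336., 573.]), array([298., 516.])] [243. 414.]
```

View pics/k1.png

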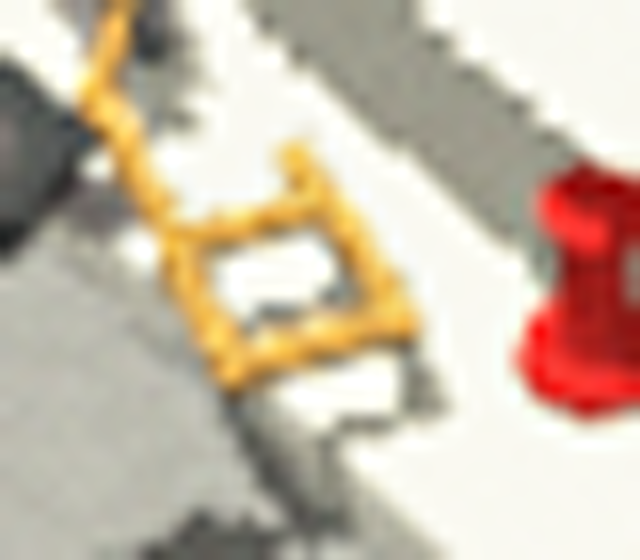

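```bash
python3 -c "
from h import *
a=np.array([.366,.5285,.766])
step(np.array([.571,-.0265,.042])+.1016*a,frame(-34.7,-40))"
```

```text
turn [-0.0086  0.0004  0.0048] shift [-0.6 40.8  0.9] rows>= 1.0
```

```bash
python3 -m jog '[[[0,0,0,0,12,0,0.1],[0,0,0,0,27,0,0.1],[0,0,0,0,38,0,0.1],[0,0,0,0,40,0,0.1],[0,0,0,0,40,0,0.1]]]' 100
python3 -c "
from h import *
s=robot.capture('side');t=robot.capture('top')
st()
crop(s,250,205,290,240,16,'pics/k2.png');crop(t,285,180,345,240,9,'pics/k3.png')
S=robot.read_state();Rm=R.from_quat(S['tool_rot']).as_matrix();Q=S['eef_pos']+.091*Rm[:,1]
print('tip',Q,(proj('side',Q)-[249.5,204.5])*16-.5,(proj('top',Q)-[284.5,179.5])*9-.5)
z=.042;k=(S['eef_pos'][2]-z)/-Rm[2,1];print('axis at 42',S['eef_pos']+k*Rm[:,1],k)"
```

```text
t: 8.53
eef_pos: [0.6077, 0.026, 0.1201]
tool_rot: [0.864, -0.268, 0.127, -0.406]
wrist_force: [0.1, -0.8, -0.9]
opening: 0.023
t 8.63 p [0.6082 0.0263 0.1207] x [ 0.8239 -0.5667  0.003 ] y [-0.3589 -0.5258 -0.7712] F [-0.3527 -0.0839 -0.3138] op 0.0231
q [ 0.1669  0.8447  1.2582 -0.4768  1.5598  0.9052]
tip [ 0.5755 -0.0215  0.0506] [246.8279 271.4692] [271.3493 258.2266]
axis at 42 [ 0.5715 -0.0274  0.042 ] 0.10211476372330505
```

View pics/k2.png

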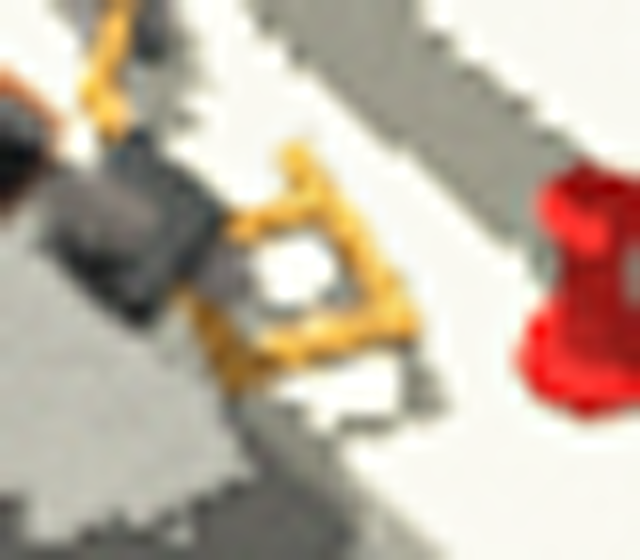

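View pics/k3.png

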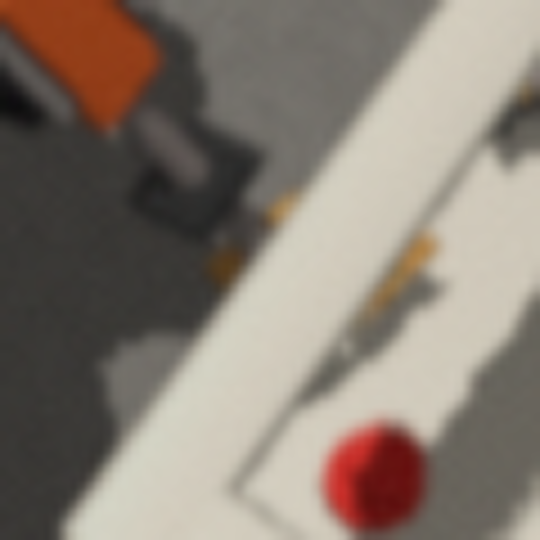

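```bash
python3 -m jog '[[[0,0,0,0,4,0,0.1],[0,0,0,0,8,0,0.1],[0,0,0,0,12,0,0.1],[0,0,0,0,12,0,0.1]]]' 100
python3 -c "
from h import *
st()"; python3 -m jog '[[[0,0,0,0,4,0,0.1],[0,0,0,0,8,0,0.1],[0,0,0,0,12,0,0.1],[0,0,0,0,12,0,0.1]]]' 100
python3 -c "
from h import *
s=robot.capture('side')
st()
crop(s,250,205,290,240,16,'pics/l2.png')
S=robot.read_state();Rm=R.from_quat(S['tool_rot']).as_matrix();Q=S['eef_pos']+.091*Rm[:,1]
z=.042;k=(S['eef_pos'][2]-z)/-Rm[2,1];print('tip',Q,'axis at 42',S['eef_pos']+k*Rm[:,1],k)"
```

```text
t: 8.97
eef_pos: [0.6027, 0.0191, 0.11]
tool_rot: [0.864, -0.269, 0.127, -0.406]
wrist_force: [-0.6, -0.3, -1.9]
opening: 0.0231
t 8.97 p [0.6027 0.0191 0.11  ] x [ 0.8236 -0.5672  0.0011] y [-0.3612 -0.5259 -0.77  ] F [-0.5984 -0.3431 -1.8749] op 0.0231
q [ 0.1582  0.8478  1.2834 -0.4812  1.5338  0.9108]
t: 9.3
eef_pos: [0.5983, 0.0128, 0.1007]
tool_rot: [0.864, -0.269, 0.127, -0.406]
wrist_force: [0.2, -0.6, -1.7]
opening: 0.0231
t 9.35 p [0.5986 0.013  0.1011] x [ 0.8236 -0.5671  0.0014] y [-0.3608 -0.5259 -0.7702] F [ 0.2791  0.992  -1.3401] op 0.0229
q [ 0.1505  0.8503  1.3039 -0.4856  1.5101  0.916 ]
tip [ 0.5657 -0.0349  0.031 ] axis at 42 [ 0.5709 -0.0273  0.042 ] 0.07668492633650557
```

View pics/l2.png

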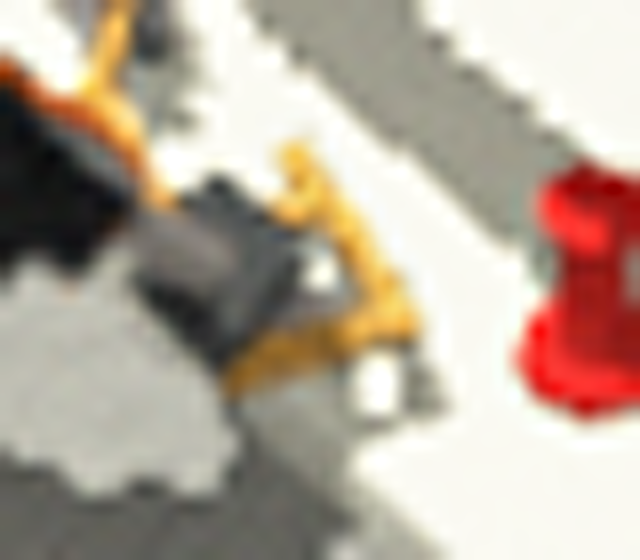

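```bash
python3 -c "
from h import *
S=robot.read_state();p=S['eef_pos']
step([p[0]-.0474,p[1]+.0602,.1011],frame(-34.7,-40))"
```

```text
turn [-0.0065  0.0011  0.0027] shift [-73.2 -14.6  17.4] rows>= 1.8
```

```bash
python3 -m jog '[[[0,0,0,-6,-1.2,1.4,0.1],[0,0,0,-14,-2.8,3.3,0.1],[0,0,0,-22,-4.4,5.2,0.1],[0,0,0,-30,-6,7.1,0.1],[0,0,0,-36,-7.2,8.6,0.1],[0,0,0,-36,-7.2,8.6,0.1]]]' 110
python3 -c "
from h import *
s=robot.capture('side')
st()
crop(s,230,190,310,260,9,'pics/m1.png')
"
```

```text
t: 9.85
eef_pos: [0.5751, 0.044, 0.1016]
tool_rot: [0.864, -0.267, 0.127, -0.406]
wrist_force: [1.5, -1.9, -1.8]
opening: 0.0228
t 9.9 p [0.5755 0.0434 0.1016] x [ 0.8245 -0.5659  0.0025] y [-0.3591 -0.5266 -0.7706] F [ 2.4142 -3.2617 -1.9393] op 0.0229
q [ 0.1993  0.8245  1.3553 -0.4623  1.5042  0.9633]
```

View pics/m1.png

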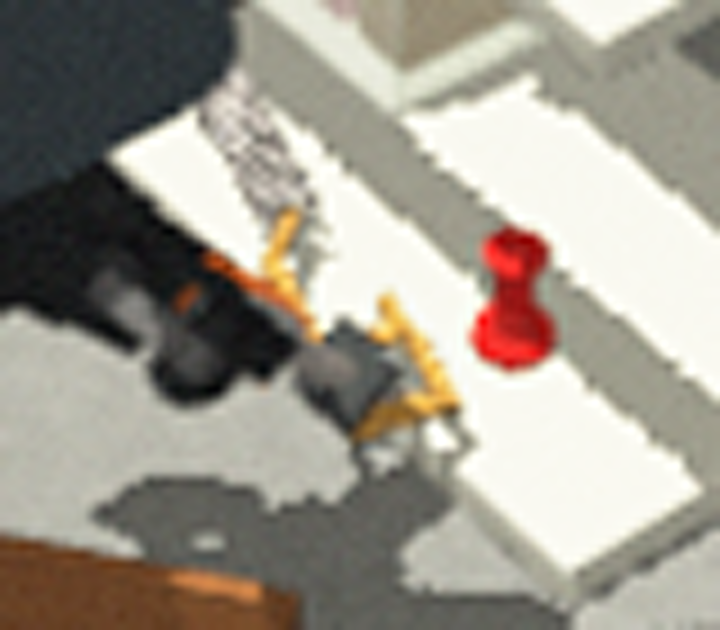

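```bash
python3 -m jog '[[[0,0,0,-8,-1.6,1.9,0.1],[0,0,0,-16,-3.2,3.8,0.1],[0,0,0,-24,-4.8,5.7,0.1],[0,0,0,-32,-6.4,7.6,0.1],[0,0,0,-37,-7.4,8.8,0.1],[0,0,0,-37,-7.4,8.8,0.1]]]' 110
python3 -c "
from h import *
s=robot.capture('side')
st()
crop(s,230,190,310,260,9,'pics/m2.png')
S=robot.read_state();Rm=R.from_quat(S['tool_rot']).as_matrix()
z=.042;k=(S['eef_pos'][2]-z)/-Rm[2,1];A=S['eef_pos']+k*Rm[:,1];v=A[:2]-[.6685,-.1495];print('axis at 42',A,'r',np.linalg.norm(v),145.3-np.degrees(np.arctan2(v[1],v[0])))
"
```

```text
t: 10.4
eef_pos: [0.5517, 0.0735, 0.1016]
tool_rot: [0.864, -0.267, 0.128, -0.406]
wrist_force: [4.2, -5.9, -2.4]
opening: 0.0233
t 10.45 p [0.552  0.0732 0.1017] x [ 0.8245 -0.5659  0.0036] y [-0.3584 -0.5271 -0.7705] F [ 4.586  -6.0171 -2.155 ] op 0.0227
q [ 0.2495  0.8024  1.4007 -0.4371  1.5005  1.0111]
axis at 42 [0.5243 0.0324 0.042 ] r 0.23214570428304304 16.88512064644226
```

View pics/m2.png

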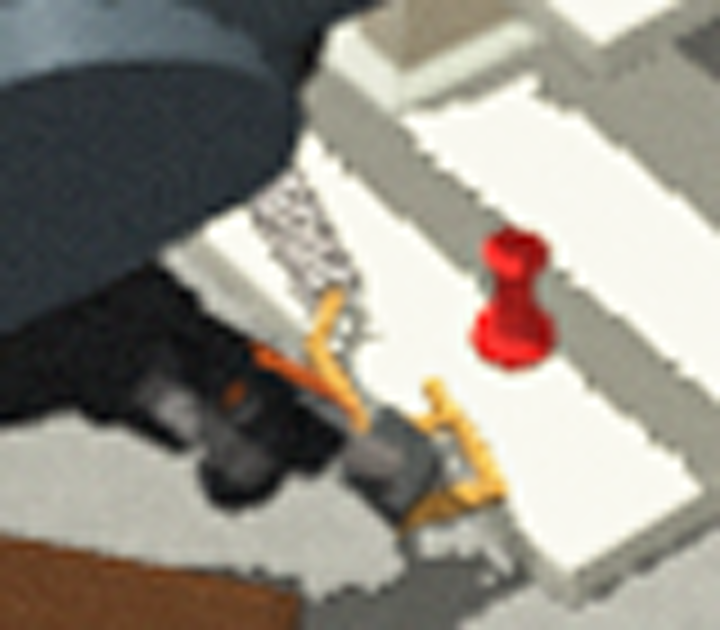

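Run:
```python
from h import *
f=lambda x,y:((x+.5)/9-.5+230,(y+.5)/9-.5+190)
S0=np.array([.6685,-.1495]);post=np.array([.5205,-.0464])
for p in((432,382),(500,495)):
    P=plane('side',*f(*p),.045);v=P[:2]-S0;print(P,np.linalg.norm(v),145.3-np.degrees(np.arctan2(v[1],v[0])))
print(np.linalg.norm(post-S0))
```

```text
[0.534 0.    0.045] 0.20114584772359717 13.328615488585456
[0.5029 0.0365 0.045 ] 0.24898730537627312 13.618816396372125
0.18037075705335387
```

```bash
cat >> h.py <<'E'
S0=np.array([.6685,-.1495])
def axis42():
    S=robot.read_state();Rm=R.from_quat(S['tool_rot']).as_matrix()
    k=(S['eef_pos'][2]-.042)/-Rm[2,1];A=S['eef_pos']+k*Rm[:,1];v=A[:2]-S0
    print('axis42',A,'r',np.linalg.norm(v).round(4),'swing',(np.radians(145.3)-np.arctan2(v[1],v[0])).round(4),'tipz',(S['eef_pos']+.091*Rm[:,1])[2]);return A
def arc(r,phis,z=0):
    S=robot.read_state();R0=R.from_quat(S['tool_rot']);A=axis42()
    for p,rr in zip(phis,np.broadcast_to(r,len(phis))):
        a=np.radians(145.3)-p;T=np.r_[S0+rr*np.array([np.cos(a),np.sin(a)]),.042+z]
        print(round(p,3),rr,(R0.inv().apply(T-A)*1000).round(1))
E
python3 -c "
from h import *
arc(.233,[.25,.2,.15,.1,.07,.04,.01,-.01,-.02])"
```

```text
axis42 [0.5243 0.0324 0.042 ] r 0.2321 swing 0.2947 tipz 0.03155478024573574
0.25 0.233 [-3.7  6.2 -7.5]
0.2 0.233 [ -6.3  13.4 -16.3]
0.15 0.233 [ -8.4  20.7 -25.1]
0.1 0.233 [ -9.9  28.1 -34. ]
0.07 0.233 [-10.5  32.5 -39.4]
0.04 0.233 [-10.9  37.  -44.8]
0.01 0.233 [-11.1  41.4 -50.1]
-0.01 0.233 [-11.1  44.4 -53.7]
-0.02 0.233 [-11.1  45.9 -55.5]
```

```bash
python3 -m jog '[[[0,0,0,-3.7,6.2,-7.5,0.1],[0,0,0,-5.2,10,-12,0.1],[0,0,0,-6.5,14,-17,0.1],[0,0,0,-8.4,20.7,-25.1,0.1],[0,0,0,-9.3,24.5,-29.5,0.1],[0,0,0,-9.9,28.1,-34,0.1],[0,0,0,-9.9,28.1,-34,0.1]]]' 110
python3 -c "
from h import *
s=robot.capture('side');t=robot.capture('top')
st()
crop(s,230,170,330,260,7,'pics/n1.png');crop(t,285,180,355,250,9,'pics/n2.png')
arc(.233,[.1,.07,.04,.01,-.01,-.02])"
```

```text
t: 11.03
eef_pos: [0.5188, 0.0416, 0.1018]
tool_rot: [0.864, -0.268, 0.128, -0.406]
wrist_force: [4.3, -5.9, -1.9]
opening: 0.0228
t 11.13 p [0.5193 0.0421 0.1018] x [ 0.8242 -0.5663  0.0042] y [-0.3579 -0.5265 -0.7711] F [ 5.3422 -4.6937 -2.5399] op 0.0229
q [ 0.2148  0.7412  1.5262 -0.4584  1.4298  1.015 ]
axis42 [0.4916 0.0013 0.042 ] r 0.2325 swing 0.1001 tipz 0.03158379101006291
0.1 0.233 [-0.5 -0.   0. ]
0.07 0.233 [-1.1  4.4 -5.4]
0.04 0.233 [ -1.6   8.9 -10.7]
0.01 0.233 [ -1.8  13.3 -16.1]
-0.01 0.233 [ -1.8  16.3 -19.7]
-0.02 0.233 [ -1.7  17.8 -21.5]
```

View pics/n1.png

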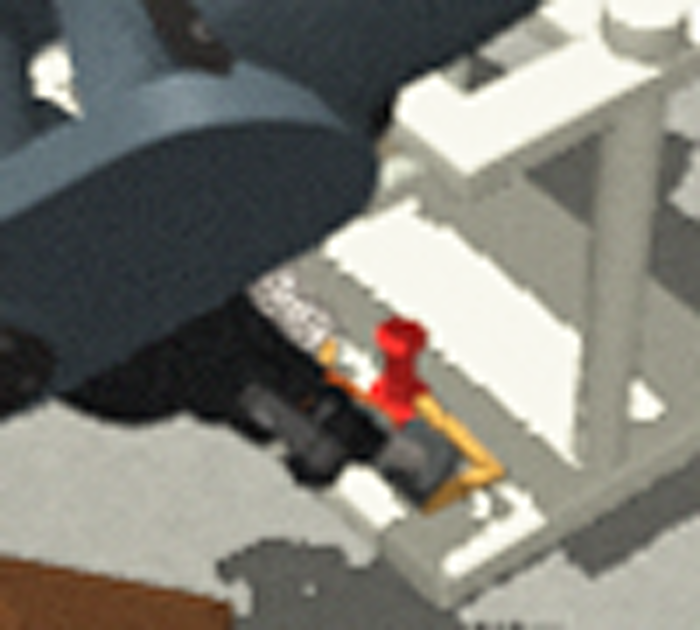

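View pics/n2.png

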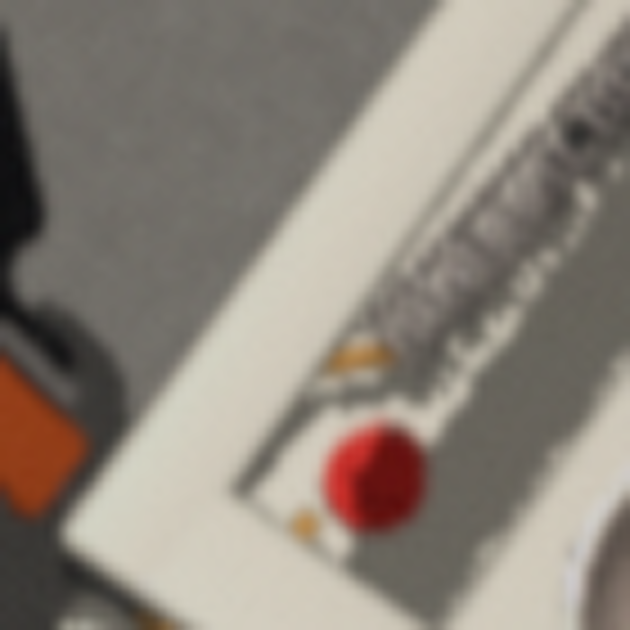

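Run:
```python
from h import *
f=lambda x,y:((x+.5)/9-.5+285,(y+.5)/9-.5+180)
p=plane('top',*f(375,477),.059)[:2];q=plane('top',*f(310,518),.045)[:2]
a=np.radians(145.3);o=np.array([np.cos(a),np.sin(a)]);n=np.array([o[1],-o[0]])
print("tip rel post out/front",(q-p)@o*1e3,(q-p)@n*1e3)
```

```text
tip rel post out/front 15.398360177822587 7.280811408928609
```

```bash
python3 -m jog '[[[0,0,0,-1.1,4.4,-5.4,0.1],[0,0,0,-1.6,8.9,-10.7,0.1],[0,0,0,-1.8,12,-14.5,0.1],[0,0,0,-1.8,15.5,-18.8,0.1],[0,0,0,-1.8,15.5,-18.8,0.1]]]' 110
python3 -c "
from h import *
s=robot.capture('side');t=robot.capture('top')
st()
crop(s,230,170,330,260,7,'pics/o1.png');crop(t,285,180,355,250,9,'pics/o2.png')
arc([.233,.225,.215,.205,.204],[0,0,0,0,0])"
```

```text
t: 11.55
eef_pos: [0.5038, 0.0228, 0.1018]
tool_rot: [0.864, -0.267, 0.128, -0.407]
wrist_force: [5.8, -3.8, -2.5]
opening: 0.0227
t 11.65 p [0.5042 0.0232 0.1018] x [ 0.8243 -0.5662  0.0044] y [-0.3575 -0.5264 -0.7714] F [ 6.5823 -3.918  -2.301 ] op 0.0229
q [ 0.1902  0.7127  1.5846 -0.474   1.3942  1.0118]
axis42 [ 0.4765 -0.0176  0.042 ] r 0.2329 swing -0.0038 tipz 0.03161968669230075
0 0.233 [-0.1 -0.6  0.7]
0 0.225 [ 7.9 -0.5  0.7]
0 0.215 [17.9 -0.5  0.7]
0 0.205 [27.9 -0.4  0.7]
0 0.204 [28.9 -0.4  0.7]
```

View pics/o1.png

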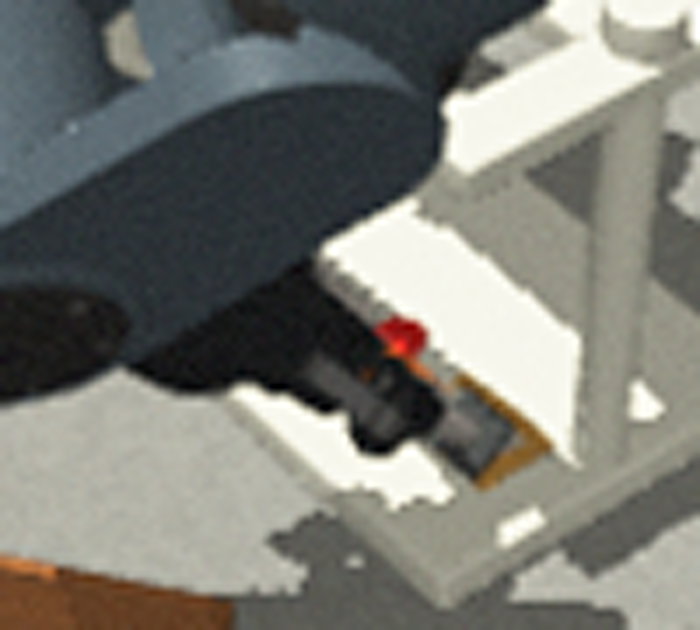

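View pics/o2.png

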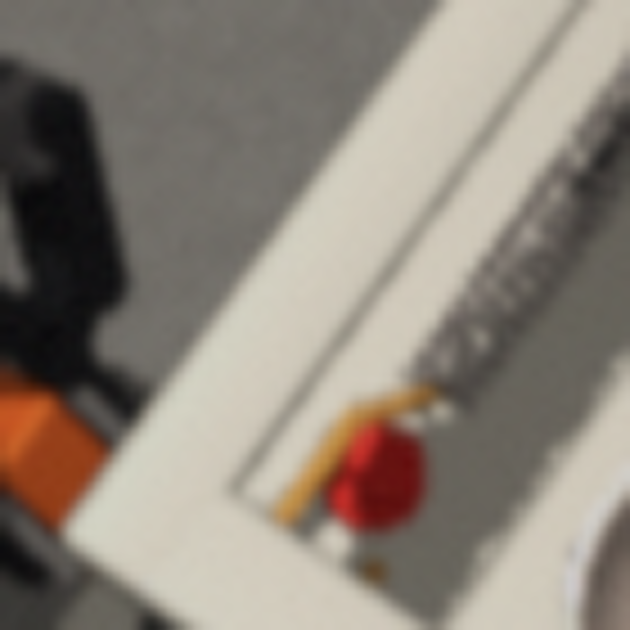

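Run:
```python
from h import *
f=lambda x,y:((x+.5)/9-.5+285,(y+.5)/9-.5+180)
p=plane('top',*f(375,477),.059)[:2]
a=np.radians(145.3);o=np.array([np.cos(a),np.sin(a)]);n=np.array([o[1],-o[0]])
for w in((375,570),(312,478),(288,515),(348,420)):
  q=plane('top',*f(*w),.045)[:2]
  print("rel post out/front",(q-p)@o*1e3,(q-p)@n*1e3)
```

```text
rel post out/front 16.64295830416721 -13.044163079003477
rel post out/front 6.952053492335497 12.58249219859419
rel post out/front 17.949656245172363 12.101397305325928
rel post out/front -10.1146519729522 13.664364538760275
```

```bash
python3 -m jog '[[[0,0,0,5,0,0.3,0.1],[0,0,0,10,0,0.3,0.1],[0,0,0,15,0,0.3,0.1],[0,0,0,20,0,0.3,0.1],[0,0,0,25,0,0.3,0.1],[0,0,0,28.5,0,0.3,0.1],[0,0,0,28.5,0,0.3,0.1]]]' 110
python3 -c "
from h import *
s=robot.capture('side');t=robot.capture('top')
st();axis42()
crop(s,230,170,330,260,7,'pics/p1.png');crop(t,285,180,355,250,9,'pics/p2.png')"
```

```text
t: 12.23
eef_pos: [0.5267, 0.0075, 0.1013]
tool_rot: [0.864, -0.269, 0.127, -0.406]
wrist_force: [0.8, 0.2, -1.5]
opening: 0.023
t 12.33 p [0.5263 0.0078 0.1012] x [ 0.8234 -0.5674  0.001 ] y [-0.3612 -0.5255 -0.7703] F [-0.5639  0.1096 -2.1775] op 0.0227
q [ 0.1593  0.7404  1.5303 -0.4865  1.4105  0.977 ]
axis42 [ 0.4985 -0.0326  0.042 ] r 0.2063 swing -0.0031 tipz 0.03111472251319103
```

View pics/p1.png

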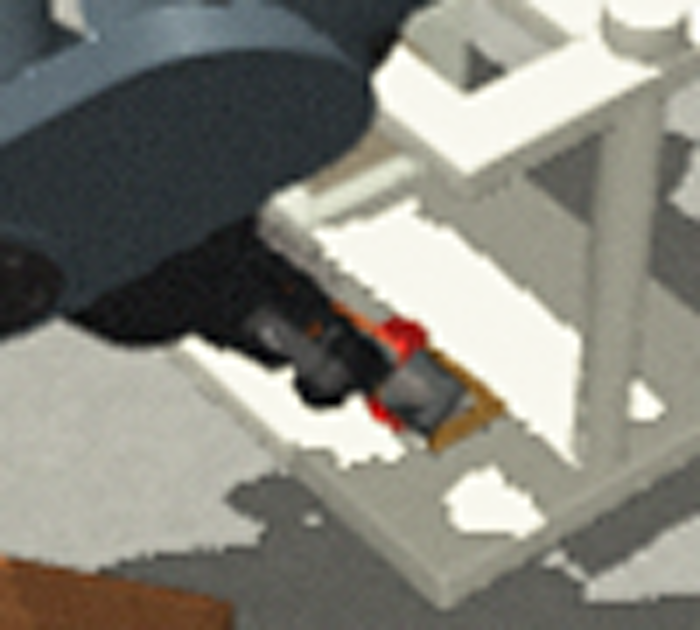

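View pics/p2.png

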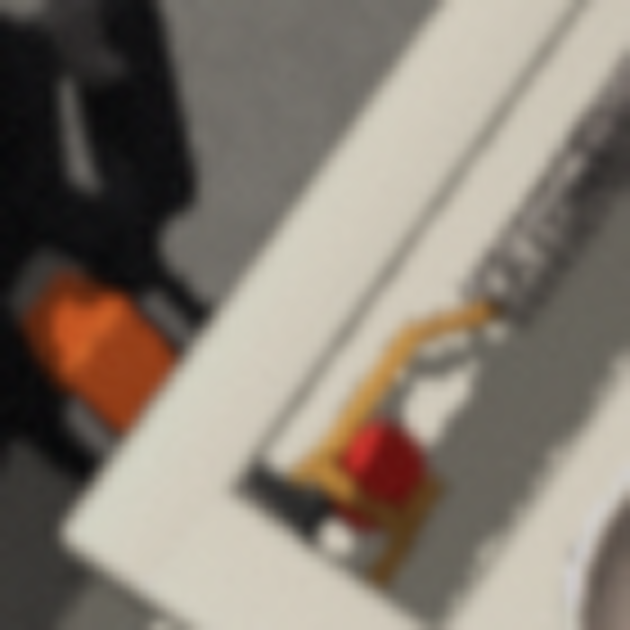

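```bash
python3 -m jog '[[[0,0,0,1,-5,0,0.1],[0,0,0,1,-12,0,0.1],[0,0,0,1,-20,0,0.1],[0,0,0,1,-30,0,0.1],[0,0,0,1,-50,0,0.1],[0,0,0,1,-80,0,0.1],[0,0,0,1,-110,0,0.1],[0,0,0,1,-140,0,0.1],[0,0,0,1,-160,0,0.1],[0,0,0,1,-160,0,0.1]]]' 110
python3 -c "
from h import *
s=robot.capture('side');t=robot.capture('top')
st()
crop(s,180,130,340,270,5,'pics/q1.png');crop(t,285,180,355,250,9,'pics/q2.png')"
```

```text
t: 13.17
eef_pos: [0.5871, 0.0937, 0.2284]
tool_rot: [0.864, -0.266, 0.129, -0.408]
wrist_force: [-0.2, 0.2, -1.7]
opening: 0.0229
t 13.27 p [0.5851 0.0915 0.2246] x [ 0.8241 -0.5664  0.0022] y [-0.3595 -0.5259 -0.7708] F [-0.1833 -0.8432 -2.3838] op 0.0231
q [ 0.2623  0.724   1.2134 -0.4348  1.7468  0.9089]
```

View pics/q1.png

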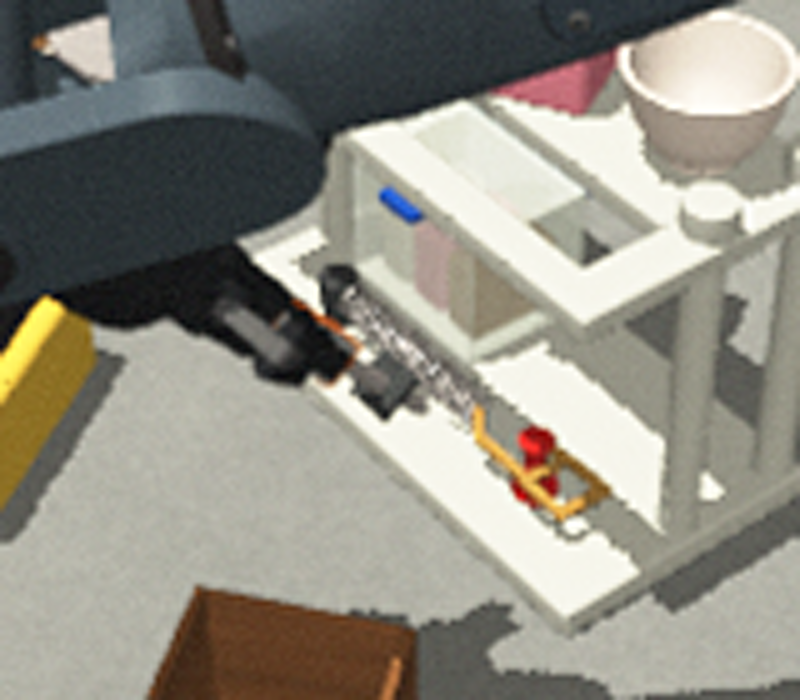

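View pics/q2.png

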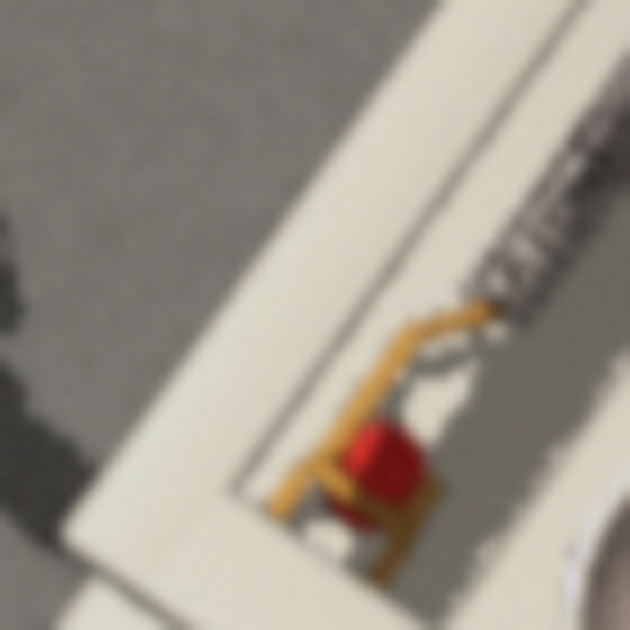

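Run:
```python
from h import *
c7=lambda x,y:((x+.5)/7-.5+190,(y+.5)/7-.5+165)
c6=lambda x,y:((x+.5)/7-.5+195,(y+.5)/7-.5+240)
P=[plane('top',*c7(*p),.09) for p in((60,75),(405,62),(415,402),(68,412))];print(np.array(P),np.mean(P,0))
print([np.linalg.norm(P[i]-P[(i+1)%4]) for i in range(4)])
Q=[plane('side',*c6(*p),.09) for p in((174,55),(478,113),(385,363),(66,298))];print(np.array(Q),np.mean(Q,0))
d=P[1]-P[0];print(np.degrees(np.arctan2(d[1],d[0])))
```

```text
[[0.6372 0.2359 0.09  ]
 [0.6429 0.1279 0.09  ]
 [0.5355 0.1216 0.09  ]
 [0.5306 0.2282 0.09  ]] [0.5865 0.1784 0.09  ]
[np.float64(0.10810116671998678), np.float64(0.10755188019441408), np.float64(0.10672832880820458), np.float64(0.10685965145364401)]
[[0.6393 0.133  0.09  ]
 [0.5327 0.1261 0.09  ]
 [0.5282 0.2322 0.09  ]
 [0.6328 0.2392 0.09  ]] [0.5833 0.1826 0.09  ]
-86.95643049754395
```

```bash
python3 -c "
from h import *
F=frame(3,-12);a=F.as_matrix()[:,1];print(a)
step(np.array([.586,.177,.15])-.091*a,F)"
```

```text
[ 0.0109 -0.2076 -0.9781]
turn [ 0.4645 -0.5958 -0.2855] shift [-59.2 -66.   57. ] rows>= 6.5
```

```bash
python3 -m jog '[[[0,0,0,-10,-35,10,0.1],[0.05,-0.06,-0.03,-20,-60,22,0.1],[0.12,-0.15,-0.07,-30,-75,34,0.1],[0.18,-0.24,-0.115,-40,-80,45,0.1],[0.25,-0.33,-0.16,-50,-80,57,0.1],[0.32,-0.42,-0.2,-57,-75,57,0.1],[0.39,-0.5,-0.24,-59,-70,57,0.1],[0.46,-0.59,-0.285,-59,-66,57,0.1],[0.4645,-0.596,-0.2855,-59,-66,57,0.1],[0.4645,-0.596,-0.2855,-59,-66,57,0.1]]]' 110
python3 -c "
from h import *
F=frame(3,-12);a=F.as_matrix()[:,1]
s=robot.capture('side');t=robot.capture('top')
st();step(np.array([.586,.177,.011])-.091*a,F)
crop(s,160,180,320,320,5,'pics/r1.png');crop(t,160,130,300,260,5,'pics/r2.png')"
```

```text
t: 14.1
eef_pos: [0.5845, 0.1941, 0.2387]
tool_rot: [0.777, 0.018, -0.016, -0.628]
wrist_force: [0.4, -0.5, -1.8]
opening: 0.0227
t 14.2 p [0.5853 0.1951 0.2385] x [ 0.9988  0.0486 -0.0022] y [ 0.0081 -0.2098 -0.9777] F [ 0.5514  0.5686 -0.7245] op 0.0225
q [ 0.3327  0.5043  1.4151 -0.2107  1.2903  0.3493]
turn [ 0.0021 -0.0032 -0.0029] shift [  0.1 135.2  29.8] rows>= 3.3
```

View pics/r1.png

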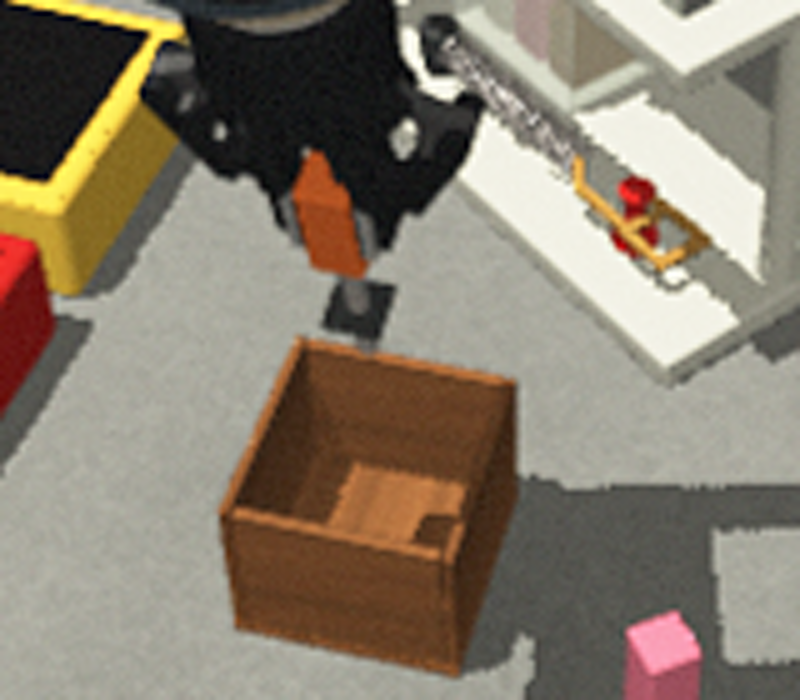

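View pics/r2.png

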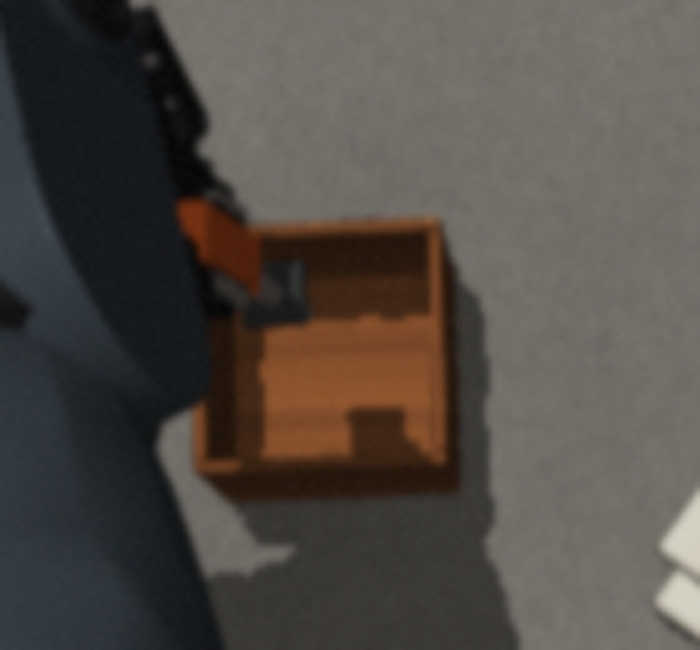

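```bash
python3 -m jog '[[[0,0,0,0,20,4.4,0.1],[0,0,0,0,45,10,0.1],[0,0,0,0,70,15.4,0.1],[0,0,0,0,95,21,0.1],[0,0,0,0,115,25.3,0.1],[0,0,0,0,128,28.2,0.1],[0,0,0,0,134,29.5,0.1],[0,0,0,0,134,29.5,0.1]]]' 110
python3 -c "
from h import *
st()
s=robot.capture('side')
crop(s,160,180,320,320,5,'pics/s1.png')
S=robot.read_state();Rm=R.from_quat(S['tool_rot']).as_matrix();print('tip',S['eef_pos']+.091*Rm[:,1])"
```

```text
t: 14.87
eef_pos: [0.5849, 0.1964, 0.1005]
tool_rot: [0.777, 0.019, -0.017, -0.629]
wrist_force: [0.7, 0.2, -0.2]
opening: 0.0228
t 14.87 p [0.5849 0.1964 0.1005] x [ 0.9987  0.0513 -0.0028] y [ 0.008  -0.2092 -0.9778] F [ 0.7214  0.2418 -0.2052] op 0.0228
q [ 0.3346  0.6582  1.5242 -0.2351  1.034   0.4111]
tip [0.5864 0.1777 0.0128]
```

View pics/s1.png

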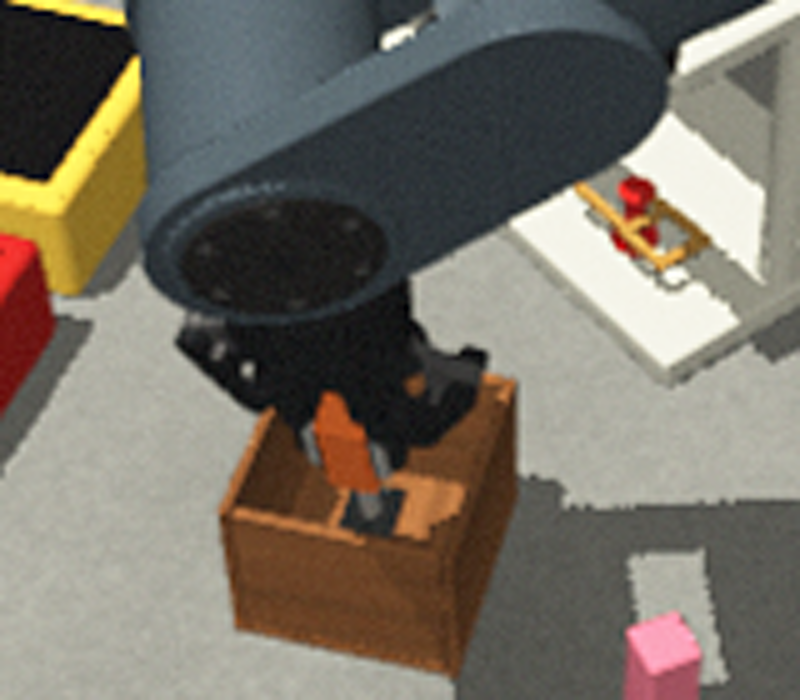

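```bash
python3 -m jog '[[[0,0,0,0,3,0.5,0.1],[0,0,0,0,3,0.5,0.1],[0,0,0,0,3,0.5,0.4],[0,0,0,0,3,0.5,0.7],[0,0,0,0,3,0.5,0.75],[0,0,0,0,3,0.5,0.75],[0,0,0,0,3,0.5,0.75],[0,0,0,0,3,0.5,0.75],[0,0,0,0,3,0.5,0.75]]]' 40
python3 -c "
from h import *
st()
s=robot.capture('side')
crop(s,160,180,320,320,5,'pics/u1.png')"
```

```text
t: 15.67
eef_pos: [0.5852, 0.1963, 0.0988]
tool_rot: [0.777, 0.02, -0.016, -0.629]
wrist_force: [-0.1, 0.6, 0.3]
opening: 0.0641
t 15.67 p [0.5852 0.1963 0.0988] x [ 0.9987  0.0518 -0.0004] y [ 0.0103 -0.2079 -0.9781] F [-0.1497  0.5995  0.2616] op 0.0641
q [ 0.334   0.6596  1.5262 -0.2355  1.0278  0.4115]
```

View pics/u1.png

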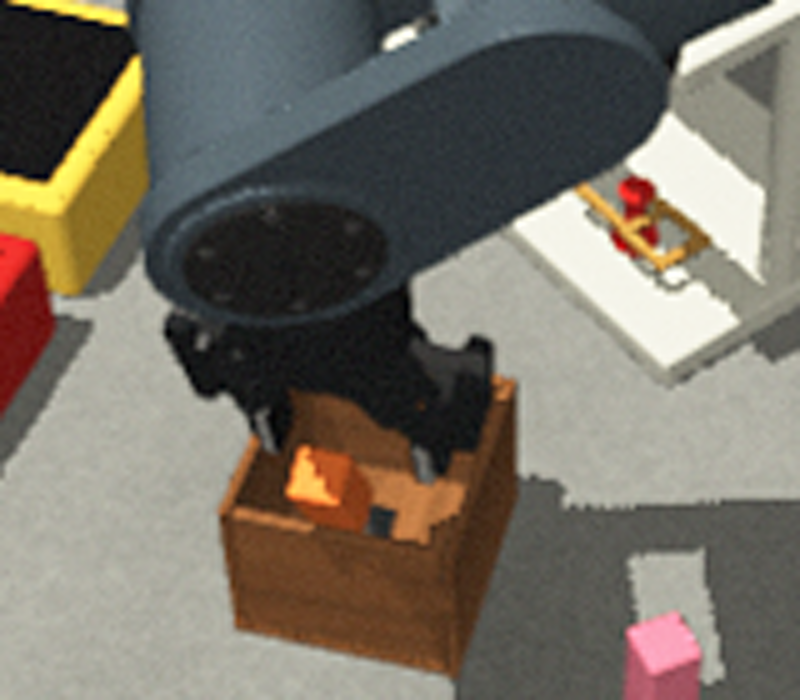

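Released: the puller leans on the near (+y) rim with its handle top at (310,475) in the crop. I'll withdraw along the tool axis.

```bash
python3 -m jog '[[[0,0,0,0,-20,0,0.75],[0,0,0,0,-50,0,0.75],[0,0,0,0,-85,0,0.75],[0,0,0,0,-120,0,0.75],[0,0,0,0,-155,0,0.75],[0,0,0,0,-180,0,0.75],[0,0,0,0,-180,0,0.75],[0,0,0,0,-180,0,0.75]]]'
python3 -c "
from h import *
st()
s=robot.capture('side');t=robot.capture('top')
crop(s,180,70,360,310,3,'pics/v1.png');crop(t,180,80,480,310,2.6,'pics/v2.png')"
```

```text
t: 16.38
eef_pos: [0.5837, 0.2341, 0.2761]
tool_rot: [0.777, 0.021, -0.016, -0.629]
wrist_force: [0.3, -0.3, -0.6]
opening: 0.064
t 16.38 p [0.5837 0.2341 0.2761] x [0.9986 0.0522 0.0019] y [ 0.0127 -0.2069 -0.9783] F [ 0.3179 -0.3391 -0.5665] op 0.064
q [ 0.3901  0.5001  1.3288 -0.201   1.3848  0.3825]
```

View pics/v1.png

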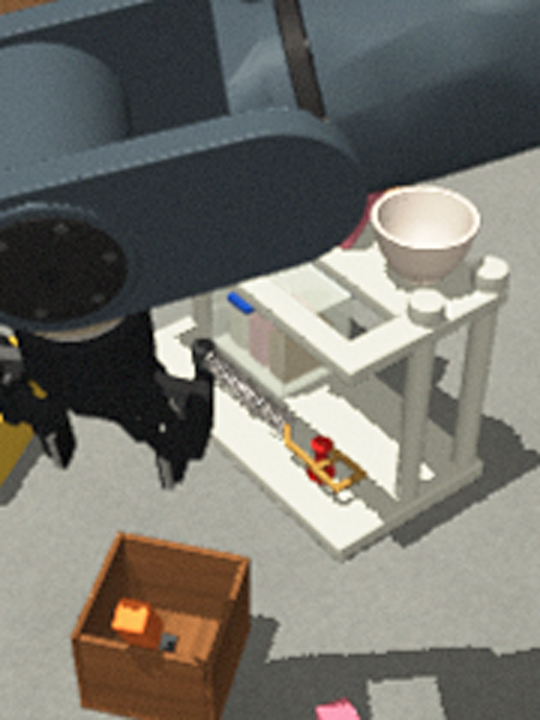

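View pics/v2.png

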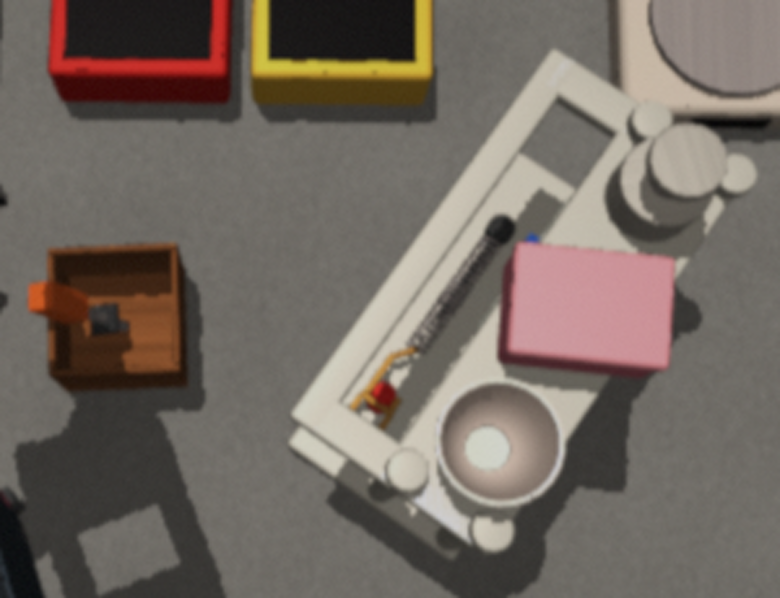

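Run:
```python
from h import *
v2=lambda x,y:((x+.5)/2.6-.5+180,(y+.5)/2.6-.5+80);v1=lambda x,y:((x+.5)/3-.5+180,(y+.5)/3-.5+70)
P,e=tri(v1(132,614),v2(38,299));print("handle top centre",P,e)
h=np.sqrt(.136**2-(P[2]-.006)**2);print("lean deg",np.degrees(np.arccos((P[2]-.006)/.136)))
a,b=cv2.imread('pics/top0.png'),robot.capture('top')
for x0,y0,x1,y1 in((425,125,460,165),(372,172,440,222),(345,228,400,275)):
    A,B=[cv2.cvtColor(i,cv2.COLOR_BGR2GRAY)[y0:y1,x0:x1].astype(np.float32) for i in(a,b)];print(cv2.phaseCorrelate(A,B))
print(robot.read_state()['t']); robot.hand_in()
```

```text
handle top centre [0.5851 0.2341 0.1297] 0.0003975732735945045
lean deg 24.588451204670537
((0.005329187014393, 0.04602743113028751), 0.9987339135673311)
((0.01854251101068627, -0.007096626541393647), 0.9979022936026255)
((-0.044676849517394146, -0.004468092826417802), 1.0061374283499187)
16.5333
the job is handed in; nothing more can be done
```

The job is done and handed in at 16.5 s of the 51 s allowed; the hand-in gave no verdict.

**What I did:** I slid the orange puller along the track to the open bay and lifted it off. With its tip in the hook's eye and leaning 40°, I stretched the spring to about 70 mm and swung the hook in behind the post from the front. I then let the spring draw it home, set the puller tip down in the caddy and let go.

**Last checks:**
- **Hook:** the final pictures from both cameras show it still seated on the red post with nothing holding it. I did not measure its distance to the post again after it seated.
- **Puller:** it leans about 25° on the caddy's rim with its tip near the middle. That angle assumes the tip is resting on the floor.
- **Mould, tin and tea bowl:** they have not moved in the top view (shift under 0.05 pixel).
- **Gripper:** it is clear of everything, and the wrist force was below 1 N at the last reading.

**Disagreement:** the side camera read about 4 mm farther in +y than the top camera near the track. The top view agreed with the arm's own position, so I relied on it there.

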